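# Square up the slide carrier and open the vacuum valve to the mark

### The job

On the black docking station the aluminium slide carrier lies askew: turn it in place by pushing its free corner, until its long far edge lies flush along the steel stop bar and its end touches the brass dowel. Then, and not before, turn the blue lever of the vacuum valve until it points at the green set mark, and let go. Leave the other things on the bench where they are.

Things in the scene. Friction and masses are not known exactly. Their poses are not given: they have to be found in the camera images.
- station: Fixed black base plate 190 (x) x 220 (y) x 10 mm, may be yawed, on the left or right half of the table (valve on the other). Origin: centre of underside. Steel stop bar, 150 mm along y, centred, 24 mm above the base top, face towards -x (robot's side) at x = +65 mm, 14 thick. Brass dowel, 12 mm dia, 26 high above base top, at x = +45, y = -71 mm, so its +y side is at y = -65.
- carrier: Loose aluminium plate 80 (x) x 130 (y) x 14 mm, 0.3 to 0.55 kg, slide on top (18 high in all), lying on the station. Origin: centre of underside. Home in the station's frame: x = +25, y = 0, z = +10 mm, same yaw. Starts 0.25 to 0.42 rad counter-clockwise of that, its far -y corner within 30 mm of bar and dowel; free corner to push: near (-x), +y. Too wide to grip.
- valve_base: Vacuum valve, fixed: grey block 90 x 90 x 40 mm under a white scale disc 190 mm in diameter (top at z = 46 mm), with brass ports on its +x side; it may be turned (yaw). Origin on the lever's axis, at table height; the axis is vertical. Black ticks every 10 degrees on the disc, red ticks at 0 and 90 degrees.
- valve (a joint): Angle of the valve's blue lever, 0 (closed, lever points along the valve's -x, towards the robot) to 1.57 rad (fully open), growing counter-clockwise seen from above. Starts between 0 and 0.2. Stiff with friction (about 0.22 N m, 4 N at the grip); it stays where it is left.
- valve_grip (a point): Point in the lever's upright blue grip fin, 57 mm from the axis, z = 81 mm. The fin is 14 mm wide, 34 mm long along the lever (40 to 74 mm from the axis) and spans z = 57 to 93 mm, 11 mm clear above the scale disc. Its x axis points along the lever back to the axis.
- valve_tip (a point): White tip of the lever, 78 mm from the axis, z = 61 mm. Its x axis points from the tip back towards the valve's axis.
- mark_tip (a point): Inner end of the green set mark, a fixed radial bar 26 x 10 x 5 mm on the rim of the scale disc; 81 mm from the axis, z = 48 mm. Its x axis points towards the valve's axis. The mark lies 0.7 to 1.3 rad counter-clockwise of the closed position.
- petri: Clear closed petri dish, 58 mm diameter, 14 mm high, loose bystander; origin at its underside.
- slide_box: Blue slide box 90 x 50 x 32 mm, loose bystander; origin at its underside.
- vial: Small vial, 22 mm diameter, 35 mm high, loose bystander standing on the station's base near its (-x, -y) corner; origin at its underside.
- specimen_jar: Clear jar with yellow lid, 52 mm diameter, 55 mm high, loose bystander on the table near the robot's left.
- stain_pot: Amber pot with black lid, 40 mm diameter, 50 mm high, loose bystander on the table near the robot's right.
- beaker: Glass beaker 72 mm diameter, 90 mm high, bystander at the far side of the table.
- marker: Black marker pen 14 mm thick, about 110 mm long, lying on the table near the robot's right, bystander.

How it is judged:
By the outcome, as a careful person would: the job done as asked, in the order asked, and still so for the second after the job is handed in, with the robot touching nothing.
It also fails if it takes over 72 s, if anything falls off the work surface, if the arm or the gripper's body presses on something with over 40 N, if the wrist force passes 120 N, or if a joint passes its speed limit or range.

### The arm

A 6-joint arm with a two-finger parallel gripper is mounted at the origin on the work surface. World frame = base frame: x ahead of the robot, y to its left, z up, the work surface at z = 0. Lengths are in m, angles in rad, forces in N, time in s.
With the tool pointing down it reaches from about 0.25 to 0.775 m from the base axis. Payload 4 kg.
Tool frame: the origin (TCP) lies midway between the tips of the shut fingers; the grasp point (between the pads) lies 19 mm behind it (manip.hold_point_z is the distance from the TCP to the grasp point, in m); z points along the fingers, y is the direction in which the jaws open and shut (so a half turn about z gives the same grasp; the last joint's range is limited). The gripper opens to 85 mm and grips with 20 to 120 N. Pads are 22 mm wide; open, the fingers measure 114 mm over their backs; the gripper's body (76 mm by 85 mm) begins 54 mm behind the grasp point. The pads swing forward as they close: fully open they stand 13 mm farther back than shut.
Start: joints at [-1.374, 0.087, 1.371, -0, 1.684, -0.103], TCP at [0.162, -0.525, 0.231] pointing down, gripper open.
Joint ranges: [-3.1, 3.1], [-0.76, 2.03], [0.27, 2.55], [-1.08, 4.22], [0.17, 2.65], [-2.57, 2.57]. Speed limits (rad/s): [2.79, 2.79, 3.14, 3.14, 3.14, 3.14].

### API

Orientations are given as [roll, pitch, yaw] about the fixed x, y, z axes, in that order (R = Rz(yaw) Ry(pitch) Rx(roll)).
In Python, from workcell import readout, grab_frame, ticket, spot_in, tip_of, manip gives the robot as it stands.
- The arm moves only by the tool step_arm, never from a script. Its argument "increments" is a list of rows, each a list of 7 numbers: the shift along the tool's x, y, z in m, then the turn, a rotation vector about the tool's x, y, z in degrees, then the opening, from 0 (shut) to 1 (fully open). A call has 1 to 5 rows; each row is the pose to reach, as a shift and turn from the pose measured when the call began, along the tool's axes at that moment; what a row does not reach only later rows make up. A row lasts 1/12 s, in which the tool goes at most 41.7 mm and 7.16 degrees, less where a joint would pass 70% of its speed; a pose out of reach is approached as far as the arm can. A call with a gripper value outside its range is refused whole. The fingers move at their own pace and stop on an object; "squeeze" is the grip in N (left out, the last holds). Time passes only in rows, so rows that repeat a pose let the fingers close. It gives the time, the measured TCP pose, the force and the opening at its end, in the units of the state.
- readout.state(): the state, without advancing time (a new reading comes with each control period).
- grab_frame(name): name is "scene" or "top"; returns a dict with "img" (400x640x3 uint8, red, green, blue), "range_z" (400x640 float32, m along the optical axis (not along the pixel's ray), 0 where there is no reading), "fx", "fy", "cx", "cy" (pixels), "pose" (4x4, takes a point from camera to world coordinates). Camera axes: x right, y up, looking along -z (the intrinsics and any distortion apply to the point x, -y, -z); pixel columns grow to the right and rows downward; lengths in m; the calibration is good to about 2 mm. A picture is of the moment at which its call begins.
- ticket.close_job(): hands the job in, once; it reports no verdict.
Trained networks look in a picture, given as the dict that the camera call returned (one of the last four; its "shot" number tells which), for a name from the list of things; names that differ only in an ending like _2 or _b are one class to them, and where a whole thing is asked for, a point or a joint stands for the part that bears it (a point fixed in the world has none). Each returns a list of dicts, best first, with "confidence" (0 to 1); they miss things now and then, are a little off and sometimes report something else, mostly with a low value. They report only what shows in the picture. A call takes as long as a camera call.
- spot_in(name, picture): "at" ([column, row] in pixels, amid what is visible of it).
- tip_of(name, picture): "at" ([column, row] in pixels: a listed point, or the origin of a listed thing).
The state is a dict: "clock": time; "qpos": joint angles; "qd": joint speeds; "joint_torque": joint torques, N m; "eef_pos": TCP position; "eef_rot": TCP orientation; "force": force on the tool from outside, world axes, zero at the start; "torque": the same for the moment, N m; "finger_gap": finger opening in m.
Only numpy, scipy, OpenCV 4.12 (cv2) and the standard library are available. Lean on these libraries where they do the work, as an engineer would, in place of code of your own. Each camera call takes 0.05 s, during which the arm holds its last target.

## Working session

There is one attempt and no reset: what is moved stays moved. The work goes in short steps, Python scripts to look and compute and a tool call to move; the robot and the scene stay as the last step left them, time stands still between calls to the robot, and variables do not carry over. Pictures are saved under pics/ and viewed, and the job is handed in when it is done.

Besides the shell and the picture viewer there is one more tool, called after "Emit:" as name(argument=value, ...), one argument or row to a line, values as JSON. step_arm: Moves the arm, as the interface text tells. Its arguments: {"type":"object","properties":{"increments":{"type":"array","items":{"type":"array","items":{"type":"number"}}},"squeeze":{"type":"number"}},"required":["increments"]}

```bash
mkdir -p pics; ls
cat > h.py <<'E'
import numpy as np, cv2
from workcell import readout, grab_frame, ticket, spot_in, tip_of, manip
def save(f,n): cv2.imwrite(f'pics/{n}.png', f['img'][:,:,::-1])
def pix(f,u,v,z=None):
    """world pt from pixel; on plane z if given, else depth"""
    d=np.array([(u-f['cx'])/f['fx'],-(v-f['cy'])/f['fy'],-1.])
    P=f['pose']
    if z is None:
        r=f['range_z'][int(round(v)),int(round(u))]; return P[:3,:3]@(d*r)+P[:3,3]
    w=P[:3,:3]@d; return P[:3,3]+w*(z-P[2,3])/w[2]
def proj(f,p):
    c=f['pose'][:3,:3].T@(np.array(p)-f['pose'][:3,3]); return f['cx']+f['fx']*c[0]/-c[2], f['cy']-f['fy']*c[1]/-c[2]
E
python3 - <<'E'
from h import *
print({k:(v if k!='joint_torque' else 0) for k,v in readout.state().items()})
for n in ['top','scene']:
    f=grab_frame(n); save(f,n+'0'); print(n,[k for k in f],f['pose'].round(3).tolist(),f['fx'],f['cx'],f['cy'])
    for t in ['station','carrier','valve_base','valve_grip','valve_tip','mark_tip','vial','petri','slide_box','specimen_jar','stain_pot','marker']:
        r=tip_of(t,f)[:2]; print(t,[(x['at'],x['confidence']) for x in r])
E
```

```text
pics
{'clock': 0.0, 'qpos': array([-1.37409905e+00,  8.79862185e-02,  1.37229616e+00,  1.74187027e-05,
        1.68364051e+00, -1.03081505e-01]), 'qd': array([-0.00152671, -0.00075253, -0.0003287 , -0.00027765, -0.00028683,
        0.00061642]), 'joint_torque': 0, 'eef_pos': array([ 0.16232813, -0.52495358,  0.23010084]), 'eef_rot': array([-3.13927657e+00, -2.56999431e-04,  2.99780427e-01]), 'force': array([ 0.80406001,  0.21455515, -0.29605271]), 'torque': array([-0.00865221,  0.0201285 , -0.0018171 ]), 'finger_gap': 0.08520526222511639}
top ['img', 'range_z', 'fx', 'fy', 'cx', 'cy', 'pose', 'shot'] [[-0.017, 0.997, -0.077, 0.474], [-1.0, -0.016, 0.004, -0.016], [0.003, 0.077, 0.997, 1.212], [0.0, 0.0, 0.0, 1.0]] 441.4436446438323 332.3452576730612 199.75041079061228
station [([401.1, 190.7], 0.91)]
carrier [([402.5, 195.6], 0.73)]
valve_base [([257.0, 206.7], 0.84)]
valve_grip [([260.7, 226.8], 0.78)]
valve_tip [([264.4, 236.2], 0.82)]
mark_tip [([279.4, 225.3], 0.48)]
vial [([411.9, 219.4], 0.58)]
petri [([323.9, 236.7], 0.59)]
slide_box [([326.8, 179.6], 0.97)]
specimen_jar [([198.5, 288.4], 0.58)]
stain_pot [([419.7, 271.9], 0.59)]
marker [([468.4, 292.4], 0.51)]
scene ['img', 'range_z', 'fx', 'fy', 'cx', 'cy', 'pose', 'shot'] [[-0.254, -0.836, 0.486, 1.239], [0.967, -0.222, 0.124, 0.157], [0.004, 0.502, 0.865, 1.287], [0.0, 0.0, 0.0, 1.0]] 480.4557292385686 320.71415098659924 204.10057464993955
station [([257.6, 212.1], 0.86)]
carrier [([261.3, 211.2], 0.61)]
valve_base [([386.5, 227.0], 0.73), ([256.1, 184.3], 0.4)]
valve_grip [([447.0, 179.0], 0.65), ([385.6, 198.1], 0.47)]
valve_tip [([383.7, 195.2], 0.72)]
mark_tip [([370.4, 202.1], 0.6)]
vial [([255.0, 184.6], 0.38)]
petri [([334.1, 188.3], 0.74)]
slide_box [([321.3, 233.7], 0.55)]
specimen_jar [([448.4, 184.1], 0.87)]
stain_pot [([270.4, 150.9], 0.58), ([256.4, 186.5], 0.21)]
marker [([233.7, 131.9], 0.48)]
```

View pics/top0.png

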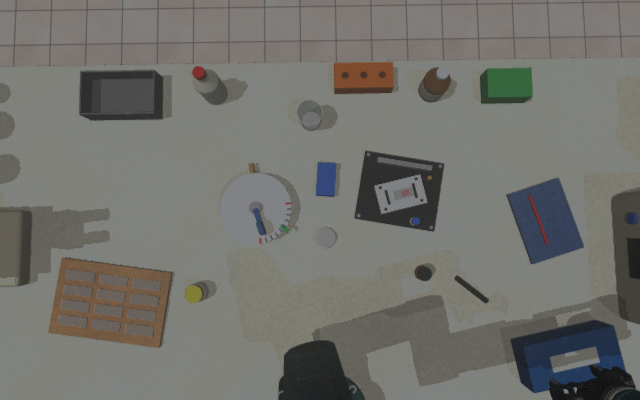

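View pics/scene0.png

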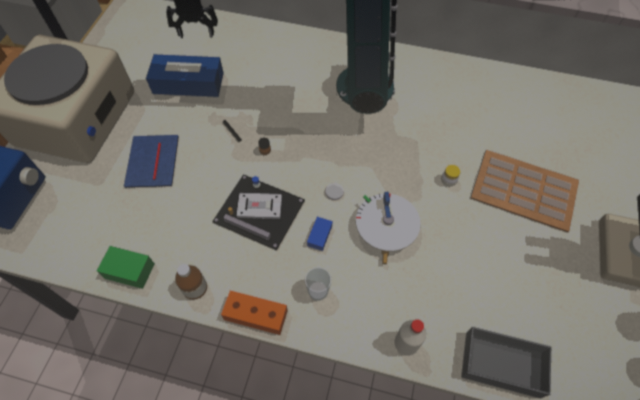

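Run:
```python
from h import *
f=grab_frame('top')
cv2.imwrite('pics/st.png',cv2.resize(f['img'][130:270,340:480,::-1],None,fx=4,fy=4,interpolation=cv2.INTER_CUBIC))
cv2.imwrite('pics/va.png',cv2.resize(f['img'][150:270,200:320,::-1],None,fx=4.5,fy=4.5,interpolation=cv2.INTER_CUBIC))
np.savez('f0.npz',**{k:f[k] for k in f})
```

```text
(no output)
```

View pics/st.png

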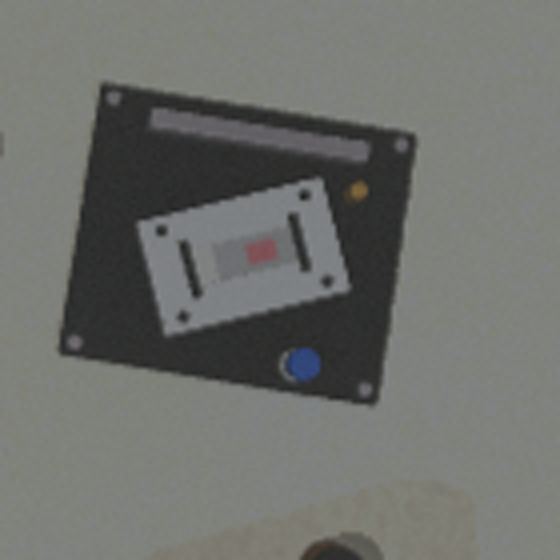

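View pics/va.png

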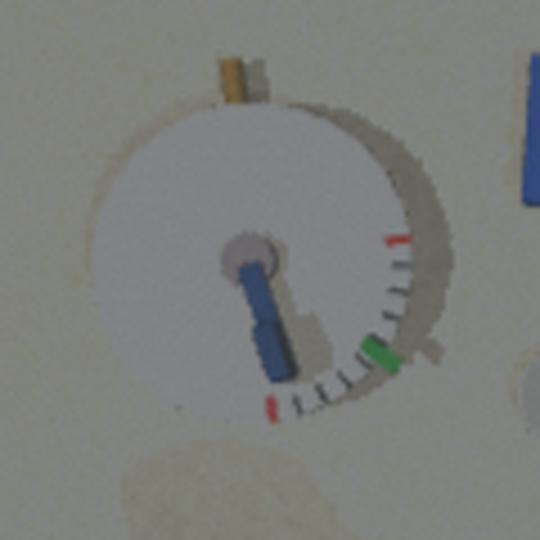

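The top view shows the station at about (400,190), with the carrier turned counter-clockwise, the dowel at about (429,178) and the vial at (415,221). The valve is at about (257,206), with its lever near the 0 tick and the green mark at (283,228).

```bash
cat > st.py <<'E'
from h import *
f=np.load('f0.npz')
C=lambda U,V,s,u0,v0:((U+.5)/s-.5+u0,(V+.5)/s-.5+v0)
P=lambda U,V,z:pix(f,*C(U,V,4,340,130),z)
# station corners: (+x,+y),( +x,-y),(-x,-y),(-x,+y)
obs=[P(101,84,.01),P(415,133,.01),P(376,405,.01),P(60,352,.01)]
loc=np.array([[95,110],[95,-110],[-95,-110],[-95,110]])/1e3
def fit(loc,obs):
    o=np.array(obs)[:,:2]; a=loc-loc.mean(0); b=o-o.mean(0)
    th=np.arctan2((a[:,0]*b[:,1]-a[:,1]*b[:,0]).sum(),(a*b).sum())
    R=np.array([[np.cos(th),-np.sin(th)],[np.sin(th),np.cos(th)]]); t=o.mean(0)-R@loc.mean(0)
    return th,t,((loc@R.T+t-o)*1e3).round(1)
E
cat > a.py <<'E'
from st import *
ths,ts,r=fit(loc,obs);print('station',ths,ts,r.tolist())
lc=np.array([[40,65],[40,-65],[-40,-65],[-40,65]])/1e3
thc,tc,r=fit(lc,[P(136,222,.024),P(322,178,.024),P(351,290,.024),P(166,337,.024)])
print('carrier',thc,tc,r.tolist())
Rs=np.array([[np.cos(ths),-np.sin(ths)],[np.sin(ths),np.cos(ths)]])
L=lambda p:((np.array(p)[:2]-ts)@Rs*1e3).round(1)
print('carrier local',thc-ths,L(tc))
Rc=np.array([[np.cos(thc),-np.sin(thc)],[np.sin(thc),np.cos(thc)]])
for c in lc: print(c,L(Rc@c+tc),(Rc@c+tc).round(4))
print('dowel',L(P(359,190,.036)),'vial',L(P(305,364,.045)), 'bar',[L(P(*q,.034)) for q in [(152,108),(371,143),(368,162),(150,128)]])
# valve
V=lambda U,V,z:pix(f,*C(U,V,4.5,200,150),z)
# disc contour fit: left(90,250) right(411,260) top(240,103)
ax=V(250,255,.06); print('axis hub',ax)
pts=np.array([V(*p,.046)[:2] for p in [(91,250),(108,330),(150,385),(108,190),(160,125),(240,103),(330,125),(385,180)]])
A=np.c_[2*pts,np.ones(len(pts))];s=np.linalg.lstsq(A,(pts**2).sum(1),rcond=None)[0]
print('disc',s[:2],np.sqrt(s[2]+s[0]**2+s[1]**2))
for nm,p,z in [('lever end',(281,370),.07),('mark in',(367,346),.051),('mark out',(393,362),.051),('tick0',(272,409),.046),('tick90',(398,240),.046),('port',(232,70),.02),('tip',None,.061),('grip',None,.081),('mark',None,.048)]:
    w=V(*p,z) if p else pix(f,*{'tip':(264.4,236.2),'grip':(260.7,226.8),'mark':(279.4,225.3)}[nm],z)
    d=w[:2]-s[:2]; print(nm,w.round(4),np.hypot(*d).round(4),np.arctan2(d[1],d[0]).round(3))
for nm,uv,z in [('petri',(323.9,236.7),.007),('box',(326.8,179.6),.016),('jar',(198.5,288.4),.05),('pot',(419.7,271.9),.0),('beaker',(311,115),.05)]: print(nm,pix(f,*uv,z).round(3))
E
python3 a.py
```

```text
station -0.17626165581449743 [ 0.58921783 -0.20364566] [[1.5, 0.3], [0.5, -1.0], [-0.5, -0.9], [-1.5, 1.6]]
carrier 0.22476480225757273 [ 0.57836406 -0.20513867] [[-0.2, -0.1], [0.8, 0.1], [-0.7, -0.5], [0.0, 0.5]]
carrier local 0.40102645807207016 [-10.4  -3.4]
[0.04  0.065] [ 1.  72.1] [ 0.6029 -0.1329]
[ 0.04  -0.065] [ 51.8 -47.6] [ 0.6318 -0.2596]
[-0.04  -0.065] [-21.9 -78.8] [ 0.5539 -0.2774]
[-0.04   0.065] [-72.6  40.9] [ 0.5249 -0.1507]
dowel [ 44.9 -71.4] vial [-76.9 -50.8] bar [array([78.1, 74. ]), array([ 78.1, -75.3]), array([ 65. , -75.1]), array([64.4, 73.3])]
axis hub [0.54855822 0.18171855 0.06      ]
disc [0.54804072 0.18570122] 0.09239460625205387
lever end [0.4816 0.1624 0.07  ] 0.0704 -2.805
mark in [0.4948 0.1152 0.051 ] 0.0883 -2.217
mark out [0.4853 0.1001 0.051 ] 0.1061 -2.204
tick0 [0.4591 0.1715 0.046 ] 0.0901 -2.984
tick90 [0.5569 0.0971 0.046 ] 0.0891 -1.471
port [0.6635 0.1991 0.02  ] 0.1163 0.116
tip [0.4702 0.1578 0.061 ] 0.0827 -2.797
grip [0.4944 0.1641 0.081 ] 0.0578 -2.76
mark [0.4981 0.1202 0.048 ] 0.0824 -2.222
petri [0.466 0.004 0.007]
box [ 0.621 -0.006  0.016]
jar [0.338 0.331 0.05 ]
pot [ 0.366 -0.255  0.   ]
beaker [0.792 0.033 0.05 ]
```

```bash
cat >> h.py <<'E'
from scipy.spatial.transform import Rotation as Ro
def go(x,y,z,yaw):
    s=readout.state(); R=Ro.from_euler('xyz',s['eef_rot']); T=Ro.from_euler('xyz',[np.pi,0,yaw])
    d=R.inv().apply(np.array([x,y,z])-s['eef_pos']); r=(R.inv()*T).as_rotvec(degrees=True)
    print('inc',d.round(4).tolist(),r.round(2).tolist(),'force',s['force'].round(1),'t',s['clock'],'gap',s['finger_gap'].__round__(4), 'pos',s['eef_pos'].round(4),'yaw',round(s['eef_rot'][2],4))
E
python3 -c "
from h import *
go(.5209,-.2183,.13,.225)"
```

```text
inc [0.4332, -0.1876, 0.1013] [0.0, -0.0, 4.28] force [ 0.4 -0.5  0.6] t 1.35 gap 0.0854 pos [ 0.1624 -0.5255  0.2313] yaw 0.2998
```

Emit:
step_arm(
  increments=[
    [0.433, -0.188, 0.101, 0, 0, 4.3, 1],
    [0.433, -0.188, 0.101, 0, 0, 4.3, 1],
    [0.433, -0.188, 0.101, 0, 0, 4.3, 1],
    [0.433, -0.188, 0.101, 0, 0, 4.3, 1],
    [0.433, -0.188, 0.101, 0, 0, 4.3, 1],
  ],
)

```text
clock: 1.77
eef_pos: [0.318, -0.3915, 0.1875]
eef_rot: [3.141, -0.0, 0.224]
force: [0.5, 0.5, -0.5]
finger_gap: 0.0854
```

```bash
python3 -c "
from h import *
go(.5209,-.2183,.13,.225)"
```

```text
inc [0.2362, -0.1238, 0.0575] [0.04, -0.02, -0.06] force [ 0.5  0.5 -0.5] t 1.7667 gap 0.0854 pos [ 0.318  -0.3915  0.1875] yaw 0.224
```

Emit:
step_arm(
  increments=[
    [0.236, -0.124, 0.0575, 0, 0, 0, 1],
    [0.236, -0.124, 0.0575, 0, 0, 0, 1],
    [0.236, -0.124, 0.0575, 0, 0, 0, 1],
    [0.236, -0.124, 0.0575, 0, 0, 0, 1],
    [0.236, -0.124, 0.0575, 0, 0, 0, 1],
  ],
)

```text
clock: 2.18
eef_pos: [0.473, -0.2586, 0.1438]
eef_rot: [3.14, -0.001, 0.224]
force: [0.4, -0.9, 0.3]
finger_gap: 0.0856
```

```bash
python3 -c "
from h import *
go(.5209,-.2183,.08,.225)"
```

```text
inc [0.0557, -0.0288, 0.0638] [0.08, -0.04, -0.05] force [ 0.4 -0.9  0.3] t 2.1833 gap 0.0856 pos [ 0.473  -0.2586  0.1438] yaw 0.2241
```

Emit:
step_arm(
  increments=[
    [0.03, -0.016, 0.02, 0, 0, 0, 1],
    [0.0557, -0.029, 0.04, 0, 0, 0, 1],
    [0.0557, -0.029, 0.064, 0, 0, 0, 1],
    [0.0557, -0.029, 0.064, 0, 0, 0, 1],
  ],
)

```text
clock: 2.52
eef_pos: [0.5187, -0.2149, 0.0741]
eef_rot: [-3.136, 0.007, 0.227]
force: [-1.8, 0.5, -1.1]
finger_gap: 0.0856
```

```bash
python3 -c "
from h import *
go(.5209,-.2183,.002,.225)
f=grab_frame('top')
cv2.imwrite('pics/st1.png',cv2.resize(f['img'][130:270,340:480,::-1],None,fx=4,fy=4,interpolation=cv2.INTER_CUBIC))
f=grab_frame('scene')
cv2.imwrite('pics/sc1.png',cv2.resize(f['img'][130:270,190:330,::-1],None,fx=4,fy=4,interpolation=cv2.INTER_CUBIC))
"
```

```text
inc [0.0019, 0.0042, 0.0721] [-0.32, 0.42, 0.14] force [-1.8  0.5 -1.1] t 2.5167 gap 0.0856 pos [ 0.5187 -0.2149  0.0741] yaw 0.2274
```

View pics/st1.png

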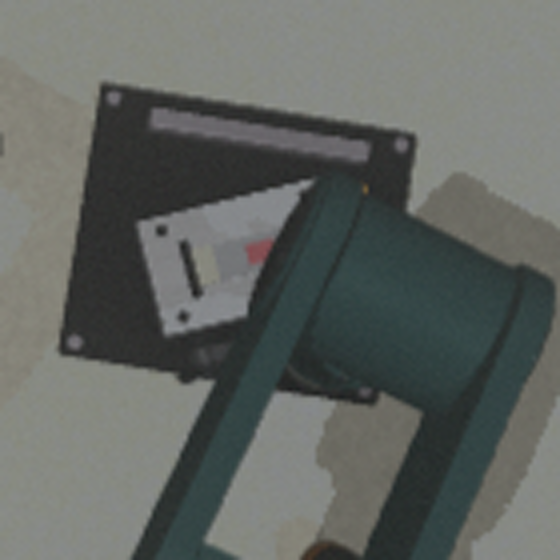

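View pics/sc1.png

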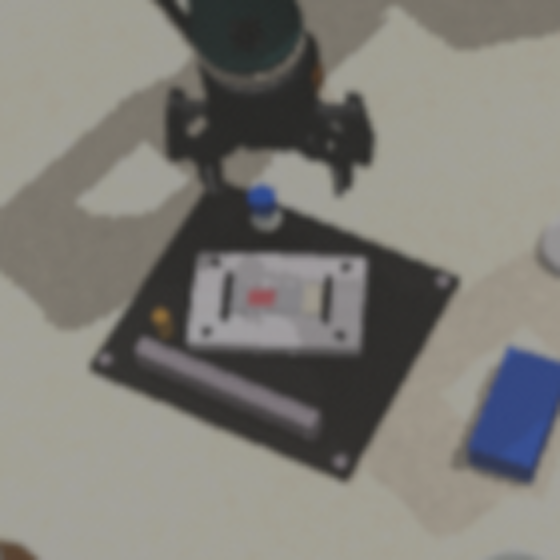

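The scene view shows the fingers above the near edge, with the blue-capped vial at (262,205) in the crop, between and beyond them. I'll descend.

Emit:
step_arm(
  increments=[
    [0.002, 0.004, 0.015, 0, 0, 0, 1],
    [0.002, 0.004, 0.03, 0, 0, 0, 1],
    [0.002, 0.004, 0.04, 0, 0, 0, 1],
    [0.002, 0.004, 0.04, 0, 0, 0, 1],
  ],
)

```text
clock: 2.95
eef_pos: [0.5215, -0.2217, 0.0381]
eef_rot: [-3.14, 0.003, 0.223]
force: [-1.3, -0.0, -0.7]
finger_gap: 0.0857
```

```bash
python3 -c "
from h import *
go(.5209,-.2183,.002,.225)
f=grab_frame('scene')
cv2.imwrite('pics/sc2.png',cv2.resize(f['img'][130:270,190:330,::-1],None,fx=4,fy=4,interpolation=cv2.INTER_CUBIC))
"
```

```text
inc [0.0003, -0.0034, 0.0361] [-0.1, 0.2, -0.14] force [-1.3 -0.  -0.7] t 2.95 gap 0.0857 pos [ 0.5215 -0.2217  0.0381] yaw 0.2226
```

View pics/sc2.png

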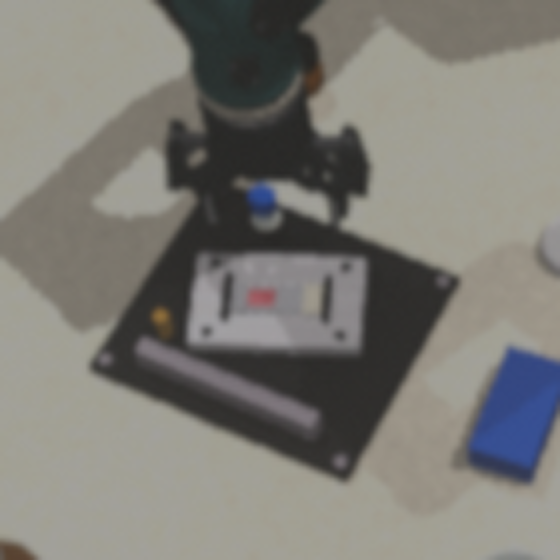

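Emit:
step_arm(
  increments=[
    [0, -0.003, 0.012, 0, 0, 0, 1],
    [0, -0.003, 0.024, 0, 0, 0, 1],
    [0, -0.003, 0.034, 0, 0, 0, 1],
    [0, -0.003, 0.036, 0, 0, 0, 1],
  ],
)

```text
clock: 3.33
eef_pos: [0.5197, -0.218, 0.0004]
eef_rot: [-3.138, 0.006, 0.223]
force: [-0.6, -0.5, 0.3]
finger_gap: 0.0855
```

```bash
python3 -c "
from h import *
go(.5209,-.2183,.002,.225)
f=grab_frame('scene')
cv2.imwrite('pics/sc3.png',cv2.resize(f['img'][130:270,190:330,::-1],None,fx=4,fy=4,interpolation=cv2.INTER_CUBIC))
"
```

```text
inc [0.0011, 0.0005, -0.0016] [-0.21, 0.32, -0.12] force [-0.6 -0.5  0.3] t 3.3333 gap 0.0855 pos [ 5.197e-01 -2.180e-01  4.000e-04] yaw 0.2229
```

View pics/sc3.png

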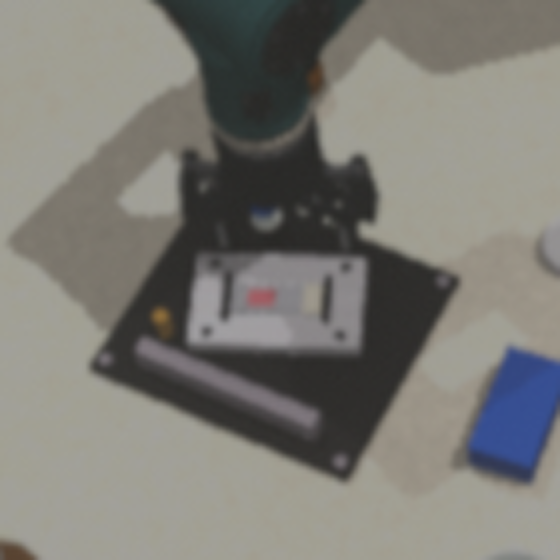

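```bash
cat > w.py <<'E'
from h import *
def W(s,off=-.051,yo=0.,z=.002):
    th=.401*(1-s); c=np.array([-.0104+.0354*s,-.0034+.0034*s])
    R=lambda t:np.array([[np.cos(t),-np.sin(t)],[np.sin(t),np.cos(t)]])
    p=np.array([.5892,-.2036])+R(-.1763)@(c+R(th)@np.array([off,yo]))
    return p[0],p[1],z,-.1763+th
E
python3 -c "
from w import *
for s in [0,.1,.2,.3,.4,.5]: go(*W(s))"
```

```text
inc [0.0089, 0.0004, -0.0013] [-0.2, 0.32, -0.1] force [ 0.7 -0.3  0.3] t 3.3833 gap 0.0851 pos [ 0.5199 -0.218   0.0007] yaw 0.223
inc [0.0123, -0.0006, -0.0013] [-0.19, 0.32, 2.2] force [ 0.7 -0.3  0.3] t 3.3833 gap 0.0851 pos [ 0.5199 -0.218   0.0007] yaw 0.223
inc [0.0158, -0.0015, -0.0013] [-0.19, 0.33, 4.5] force [ 0.7 -0.3  0.3] t 3.3833 gap 0.0851 pos [ 0.5199 -0.218   0.0007] yaw 0.223
inc [0.0194, -0.0025, -0.0014] [-0.18, 0.33, 6.79] force [ 0.7 -0.3  0.3] t 3.3833 gap 0.0851 pos [ 0.5199 -0.218   0.0007] yaw 0.223
inc [0.0231, -0.0035, -0.0014] [-0.17, 0.33, 9.09] force [ 0.7 -0.3  0.3] t 3.3833 gap 0.0851 pos [ 0.5199 -0.218   0.0007] yaw 0.223
inc [0.0269, -0.0044, -0.0014] [-0.17, 0.34, 11.39] force [ 0.7 -0.3  0.3] t 3.3833 gap 0.0851 pos [ 0.5199 -0.218   0.0007] yaw 0.223
```

Emit:
step_arm(
  increments=[
    [0.005, 0, 0, 0, 0, 0, 1],
    [0.009, 0, -0.001, 0, 0, 0, 1],
    [0.0123, -0.0006, -0.001, 0, 0, 2.2, 1],
    [0.0158, -0.0015, -0.001, 0, 0, 4.5, 1],
    [0.0194, -0.0025, -0.001, 0, 0, 6.8, 1],
  ],
)

```text
clock: 3.8
eef_pos: [0.5378, -0.2111, 0.0017]
eef_rot: [-3.138, 0.008, 0.103]
force: [-3.1, -0.1, 1.0]
finger_gap: 0.0855
```

```bash
python3 -c "
from w import *
for s in [.3,.4,.5,.6,.7]: go(*W(s))
f=grab_frame('scene')
cv2.imwrite('pics/sc4.png',cv2.resize(f['img'][130:270,190:330,::-1],None,fx=4,fy=4,interpolation=cv2.INTER_CUBIC))
"
```

```text
inc [0.0004, 0.0003, -0.0003] [-0.19, 0.48, -0.08] force [-3.1 -0.1  1. ] t 3.8 gap 0.0855 pos [ 0.5378 -0.2111  0.0017] yaw 0.103
inc [0.004, -0.0011, -0.0003] [-0.18, 0.48, 2.21] force [-3.1 -0.1  1. ] t 3.8 gap 0.0855 pos [ 0.5378 -0.2111  0.0017] yaw 0.103
inc [0.0076, -0.0025, -0.0004] [-0.17, 0.49, 4.51] force [-3.1 -0.1  1. ] t 3.8 gap 0.0855 pos [ 0.5378 -0.2111  0.0017] yaw 0.103
inc [0.0113, -0.0039, -0.0004] [-0.16, 0.49, 6.81] force [-3.1 -0.1  1. ] t 3.8 gap 0.0855 pos [ 0.5378 -0.2111  0.0017] yaw 0.103
inc [0.0151, -0.0053, -0.0004] [-0.15, 0.49, 9.11] force [-3.1 -0.1  1. ] t 3.8 gap 0.0855 pos [ 0.5378 -0.2111  0.0017] yaw 0.103
```

View pics/sc4.png

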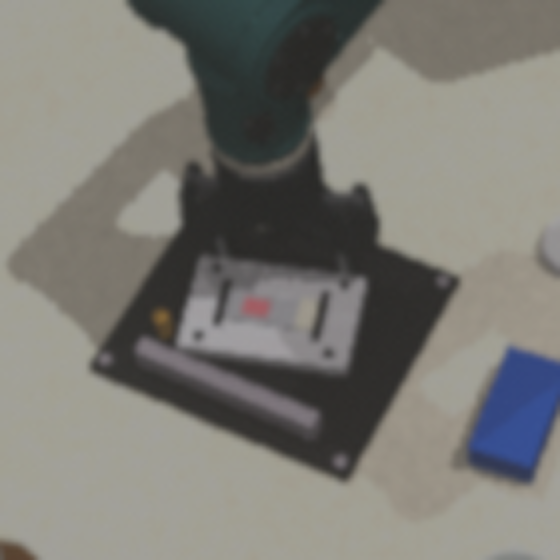

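The carrier follows both fingers and is turning clockwise, with a contact force of about 3 N. I'll keep pushing.

Emit:
step_arm(
  increments=[
    [0.004, -0.001, 0, 0, 0, 2.2, 1],
    [0.0076, -0.0025, 0, 0, 0, 4.5, 1],
    [0.0113, -0.0039, 0, 0, 0, 6.8, 1],
    [0.015, -0.0053, 0, 0, 0, 9.1, 1],
    [0.015, -0.0053, 0, 0, 0, 9.1, 1],
  ],
)

```text
clock: 4.27
eef_pos: [0.5533, -0.2036, 0.0017]
eef_rot: [-3.139, 0.008, -0.056]
force: [-1.8, -0.1, -0.5]
finger_gap: 0.0856
```

```bash
python3 -c "
from w import *
for s in [.7,.8,.9,.95,1]: go(*W(s))
f=grab_frame('scene')
np.savez('f1.npz',**f)
cv2.imwrite('pics/sc5.png',cv2.resize(f['img'][160:260,200:300,::-1],None,fx=6,fy=6,interpolation=cv2.INTER_CUBIC))
"
```

```text
inc [-0.001, 0.0007, -0.0003] [-0.13, 0.45, -0.03] force [-1.8 -0.1 -0.5] t 4.2667 gap 0.0856 pos [ 0.5533 -0.2036  0.0017] yaw -0.0565
inc [0.0026, -0.0013, -0.0003] [-0.12, 0.46, 2.27] force [-1.8 -0.1 -0.5] t 4.2667 gap 0.0856 pos [ 0.5533 -0.2036  0.0017] yaw -0.0565
inc [0.0063, -0.0032, -0.0003] [-0.11, 0.46, 4.57] force [-1.8 -0.1 -0.5] t 4.2667 gap 0.0856 pos [ 0.5533 -0.2036  0.0017] yaw -0.0565
inc [0.0082, -0.0042, -0.0003] [-0.11, 0.46, 5.72] force [-1.8 -0.1 -0.5] t 4.2667 gap 0.0856 pos [ 0.5533 -0.2036  0.0017] yaw -0.0565
inc [0.0101, -0.0052, -0.0003] [-0.1, 0.46, 6.86] force [-1.8 -0.1 -0.5] t 4.2667 gap 0.0856 pos [ 0.5533 -0.2036  0.0017] yaw -0.0565
```

View pics/sc5.png

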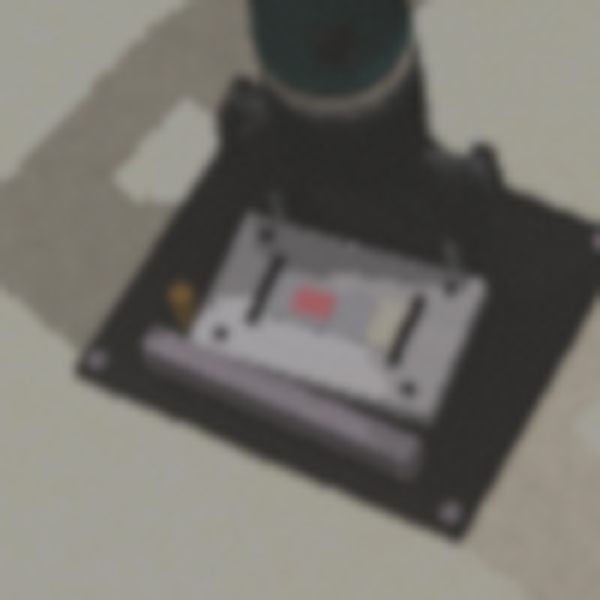

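Emit:
step_arm(
  increments=[
    [0.0026, -0.001, 0, 0, 0, 2.3, 1],
    [0.0045, -0.002, 0, 0, 0, 3.4, 1],
    [0.0063, -0.003, 0, 0, 0, 4.6, 1],
    [0.0082, -0.004, 0, 0, 0, 5.7, 1],
    [0.0082, -0.004, 0, 0, 0, 5.7, 1],
  ],
)

```text
clock: 4.73
eef_pos: [0.5614, -0.2, 0.0017]
eef_rot: [-3.14, 0.009, -0.156]
force: [-4.6, 1.1, 0.9]
finger_gap: 0.0852
```

```bash
python3 -c "
from w import *
for s in [.95,1]: go(*W(s))
f=grab_frame('scene')
np.savez('f1.npz',**f)
cv2.imwrite('pics/sc6.png',cv2.resize(f['img'][160:260,200:300,::-1],None,fx=6,fy=6,interpolation=cv2.INTER_CUBIC))
"
```

```text
inc [0.0003, -0.0001, -0.0003] [-0.1, 0.5, 0.04] force [-4.6  1.1  0.9] t 4.7333 gap 0.0852 pos [ 0.5614 -0.2     0.0017] yaw -0.1556
inc [0.002, -0.0013, -0.0003] [-0.1, 0.5, 1.19] force [-4.6  1.1  0.9] t 4.7333 gap 0.0852 pos [ 0.5614 -0.2     0.0017] yaw -0.1556
```

View pics/sc6.png

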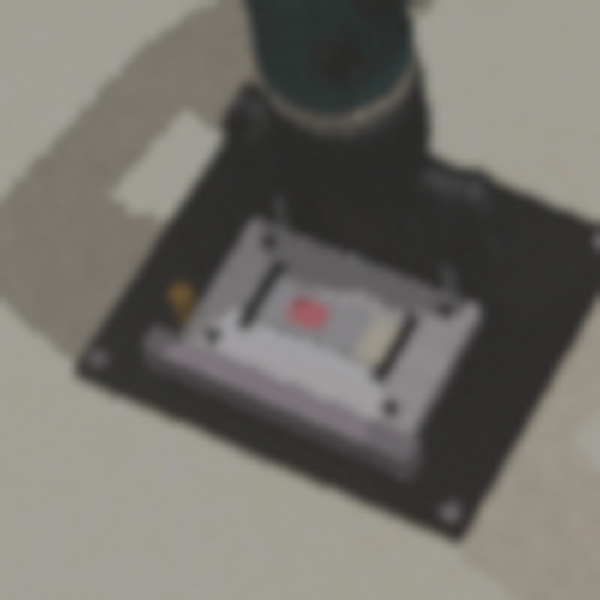

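Emit:
step_arm(
  increments=[
    [0.001, -0.0007, 0, 0, 0, 0.6, 1],
    [0.002, -0.0013, 0, 0, 0, 1.2, 1],
    [0.003, -0.0015, 0, 0, 0, 1.2, 1],
    [0.004, -0.0015, 0, 0, 0, 1.2, 1],
  ],
)

```text
clock: 5.12
eef_pos: [0.5628, -0.1987, 0.0016]
eef_rot: [-3.14, 0.015, -0.176]
force: [-13.7, 2.1, 7.3]
finger_gap: 0.0854
```

```bash
python3 -c "
from w import *
for s in [1]: go(*W(s))
f=grab_frame('scene')
np.savez('f1.npz',**f)
cv2.imwrite('pics/sc7.png',cv2.resize(f['img'][160:260,200:300,::-1],None,fx=6,fy=6,interpolation=cv2.INTER_CUBIC))
"
```

```text
inc [0.0008, 0.0002, -0.0004] [-0.1, 0.88, 0.01] force [-13.7   2.1   7.3] t 5.1167 gap 0.0854 pos [ 0.5628 -0.1987  0.0016] yaw -0.1762
```

View pics/sc7.png

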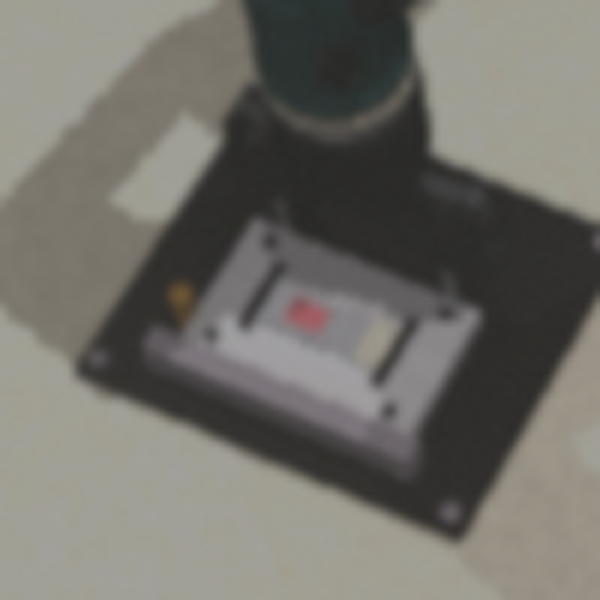

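Emit:
step_arm(
  increments=[
    [-0.005, 0, 0, 0, 0, 0, 1],
    [-0.01, 0, 0, 0, 0, 0, 1],
    [-0.011, 0, -0.015, 0, 0, 0, 1],
    [-0.011, 0, -0.045, 0, 0, 0, 1],
    [-0.011, 0, -0.075, 0, 0, 0, 1],
  ],
)

```text
clock: 5.58
eef_pos: [0.5528, -0.1968, 0.0764]
eef_rot: [-3.139, 0.016, -0.176]
force: [0.7, -1.2, 0.6]
finger_gap: 0.0852
```

```bash
cat >> w.py <<'E'
def S(x,y,z,dy=0):
    c,s=np.cos(-.1763),np.sin(-.1763); return .5892+c*x-s*y,-.2036+s*x+c*y,z,-.1763+dy
def L(p):
    c,s=np.cos(-.1763),np.sin(-.1763); d=np.array(p)[:2]-[.5892,-.2036]; return np.array([c*d[0]+s*d[1],-s*d[0]+c*d[1]])
E
python3 -c "
from w import *
go(*S(.044,.102,.08));go(*S(.044,.102,.015))
f=grab_frame('scene')
cv2.imwrite('pics/sc8.png',cv2.resize(f['img'][160:260,200:300,::-1],None,fx=6,fy=6,interpolation=cv2.INTER_CUBIC))
"
```

```text
inc [0.081, -0.1017, -0.0047] [-0.15, 0.93, 0.01] force [ 0.7 -1.2  0.6] t 5.5833 gap 0.0852 pos [ 0.5528 -0.1968  0.0764] yaw -0.176
inc [0.0821, -0.1015, 0.0603] [-0.15, 0.93, 0.01] force [ 0.7 -1.2  0.6] t 5.5833 gap 0.0852 pos [ 0.5528 -0.1968  0.0764] yaw -0.176
```

View pics/sc8.png

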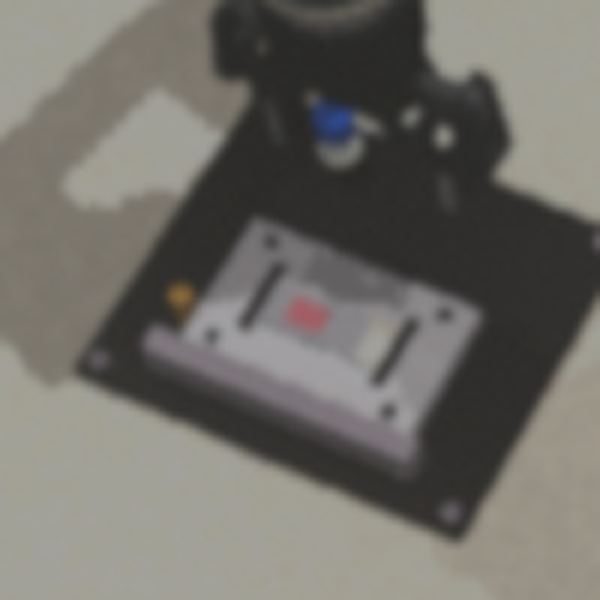

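Emit:
step_arm(
  increments=[
    [0.027, -0.034, -0.005, 0, 0.5, 0, 0],
    [0.054, -0.068, -0.005, 0, 0.9, 0, 0],
    [0.081, -0.1015, -0.005, 0, 0.9, 0, 0],
    [0.081, -0.1015, -0.005, 0, 0.9, 0, 0],
    [0.081, -0.1015, -0.005, 0, 0.9, 0, 0],
  ],
)

```text
clock: 6.05
eef_pos: [0.6575, -0.1107, 0.0901]
eef_rot: [3.141, -0.017, -0.172]
force: [-0.6, -0.4, 0.5]
finger_gap: 0.0256
```

```bash
python3 -c "
from w import *
go(*S(.044,.102,.015))
f=grab_frame('scene')
cv2.imwrite('pics/sc9.png',cv2.resize(f['img'][160:260,200:300,::-1],None,fx=6,fy=6,interpolation=cv2.INTER_CUBIC))
"
```

```text
inc [-0.0083, 0.0014, 0.075] [0.03, -0.99, 0.27] force [-0.6 -0.4  0.5] t 6.05 gap 0.0256 pos [ 0.6575 -0.1107  0.0901] yaw -0.1716
```

View pics/sc9.png

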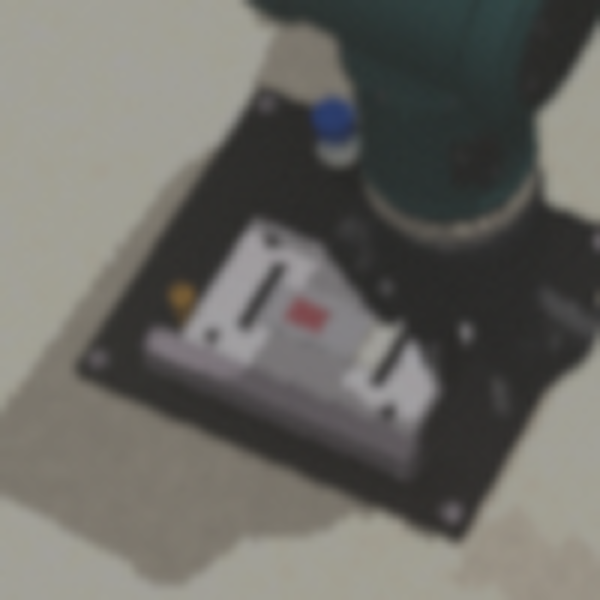

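Emit:
step_arm(
  increments=[
    [-0.008, 0.001, 0, 0, -0.5, 0, 0],
    [-0.008, 0.001, 0.02, 0, -0.5, 0, 0],
    [-0.008, 0.001, 0.04, 0, -0.5, 0, 0],
    [-0.008, 0.001, 0.055, 0, -0.5, 0, 0],
    [-0.008, 0.001, 0.055, 0, -0.5, 0, 0],
  ],
)

```text
clock: 6.52
eef_pos: [0.6443, -0.113, 0.0302]
eef_rot: [3.14, 0.002, -0.176]
force: [-0.3, 0.2, -1.1]
finger_gap: 0.0002
```

```bash
python3 -c "
from w import *
go(*S(.044,.102,.015))
f=grab_frame('scene')
cv2.imwrite('pics/sc10.png',cv2.resize(f['img'][160:260,200:300,::-1],None,fx=6,fy=6,interpolation=cv2.INTER_CUBIC))
"
```

```text
inc [0.0057, -0.0032, 0.0152] [0.08, 0.13, 0.04] force [-0.3  0.2 -1.1] t 6.5167 gap 0.0002 pos [ 0.6443 -0.113   0.0302] yaw -0.1755
```

View pics/sc10.png

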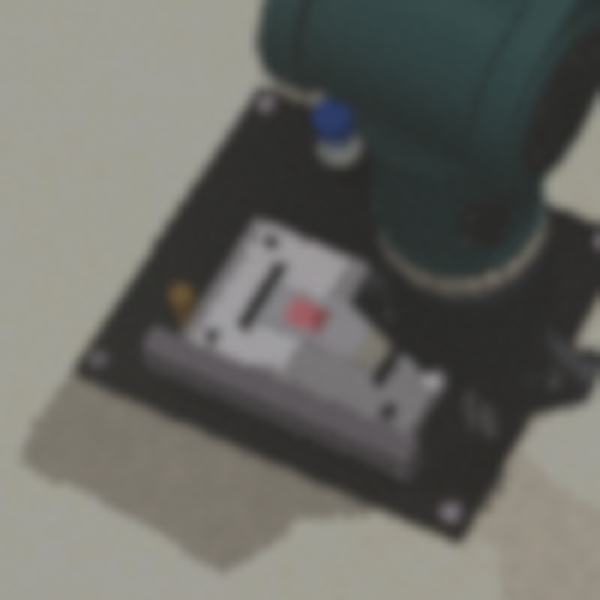

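Emit:
step_arm(
  increments=[
    [0.002, 0, 0.008, 0, 0, 0, 0],
    [0.002, 0, 0.015, 0, 0, 0, 0],
    [0.002, 0.005, 0.015, 0, 0, 0, 0],
    [0.002, 0.01, 0.015, 0, 0, 0, 0],
    [0.002, 0.012, 0.015, 0, 0, 0, 0],
  ],
)

```text
clock: 6.98
eef_pos: [0.6457, -0.1265, 0.018]
eef_rot: [3.139, -0.002, -0.176]
force: [0.4, 0.6, -0.4]
finger_gap: -0.0002
```

```bash
python3 -c "
from w import *
go(*S(.044,.08,.015)); print(L(readout.state()['eef_pos']))
f=grab_frame('scene')
cv2.imwrite('pics/sc11.png',cv2.resize(f['img'][160:260,200:300,::-1],None,fx=6,fy=6,interpolation=cv2.INTER_CUBIC))
"
```

```text
inc [0.0019, 0.0058, 0.003] [0.13, -0.11, 0.01] force [ 0.4  0.6 -0.4] t 6.9833 gap -0.0002 pos [ 0.6457 -0.1265  0.018 ] yaw -0.176
[0.04207584 0.08583252]
```

View pics/sc11.png

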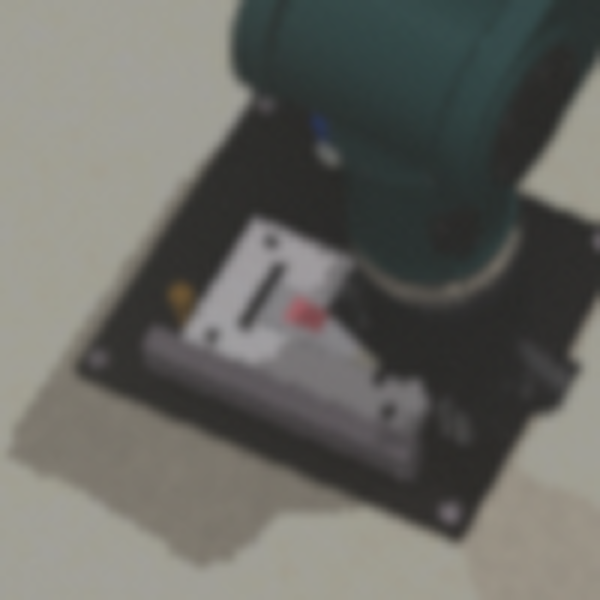

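Emit:
step_arm(
  increments=[
    [0.001, 0.002, 0.002, 0, 0, 0, 0],
    [0.001, 0.004, 0.002, 0, 0, 0, 0],
    [0.001, 0.006, 0.002, 0, 0, 0, 0],
  ],
)

```text
clock: 7.28
eef_pos: [0.6459, -0.133, 0.0163]
eef_rot: [3.139, -0.003, -0.176]
force: [-0.4, -0.8, -0.1]
finger_gap: 0.0003
```

Emit:
step_arm(
  increments=[
    [0, 0.002, 0, 0, 0, 0, 0],
    [0, 0.004, 0, 0, 0, 0, 0],
  ],
)

```text
clock: 7.45
eef_pos: [0.6454, -0.1365, 0.0164]
eef_rot: [3.141, -0.003, -0.176]
force: [1.2, 2.3, 0.8]
finger_gap: -0.0
```

Emit:
step_arm(
  increments=[
    [0, 0.002, 0, 0, 0, 0, 0],
    [0, 0.003, 0, 0, 0, 0, 0],
  ],
)

```text
clock: 7.62
eef_pos: [0.6453, -0.137, 0.0164]
eef_rot: [-3.137, -0.003, -0.176]
force: [2.2, 8.5, 0.5]
finger_gap: 0.0001
```

Emit:
step_arm(
  increments=[
    [0, 0.002, 0, 0, 0, 0, 0],
    [0, 0.003, 0, 0, 0, 0, 0],
  ],
)

```text
clock: 7.78
eef_pos: [0.6453, -0.137, 0.0164]
eef_rot: [-3.132, -0.003, -0.175]
force: [1.6, 8.2, 0.0]
finger_gap: 0.0001
```

Emit:
step_arm(
  increments=[
    [0, -0.006, 0, 0, 0, 0, 0],
    [0, -0.015, 0, 0, 0, 0, 0],
    [0, -0.02, -0.02, 0, 0, 0, 0],
    [0, -0.02, -0.05, 0, 0, 0, 0],
    [0, -0.02, -0.085, 0, 0, 0, 0],
  ],
)

```text
clock: 8.2
eef_pos: [0.6466, -0.1169, 0.0995]
eef_rot: [-3.132, 0.003, -0.174]
force: [0.1, -0.9, -0.1]
finger_gap: -0.0001
```

Emit:
step_arm(
  increments=[
    [0, -0.04, -0.03, 0, 0, 0, 0],
    [0, -0.08, -0.06, 0, 0, 0, 0],
    [0, -0.12, -0.06, 0, 0, 0, 0],
    [0, -0.16, -0.06, 0, 0, 0, 0],
    [0, -0.2, -0.06, 0, 0, 0, 0],
  ],
)

```text
clock: 8.62
eef_pos: [0.6807, 0.0726, 0.1636]
eef_rot: [-3.132, -0.001, -0.175]
force: [-0.1, -0.0, 0.4]
finger_gap: -0.0
```

```bash
python3 -c "
from w import *
go(*S(.044,.08,.015))
f=grab_frame('scene'); np.savez('fs.npz',**f)
cv2.imwrite('pics/sc12.png',cv2.resize(f['img'][170:250,210:290,::-1],None,fx=7,fy=7,interpolation=cv2.INTER_CUBIC))
f=grab_frame('top'); np.savez('f0b.npz',**f)
save(f,'top12f')
cv2.imwrite('pics/top12.png',cv2.resize(f['img'][130:270,340:480,::-1],None,fx=4,fy=4,interpolation=cv2.INTER_CUBIC))
"
```

```text
inc [0.002, 0.2094, 0.1467] [-0.53, -0.04, 0.07] force [-0.1 -0.   0.4] t 8.6167 gap -0.0 pos [0.6807 0.0726 0.1636] yaw -0.175
```

View pics/sc12.png

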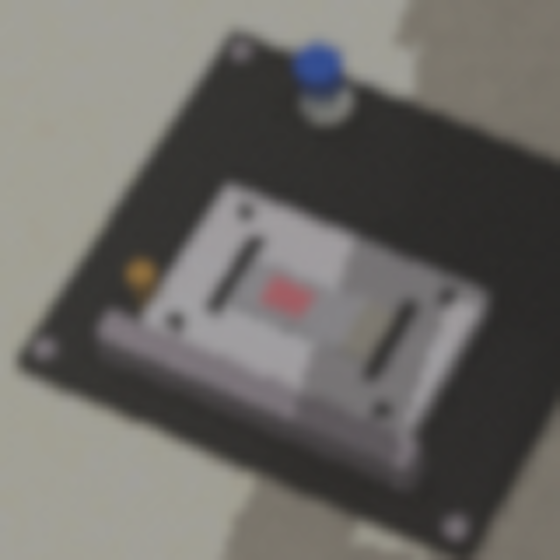

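View pics/top12.png

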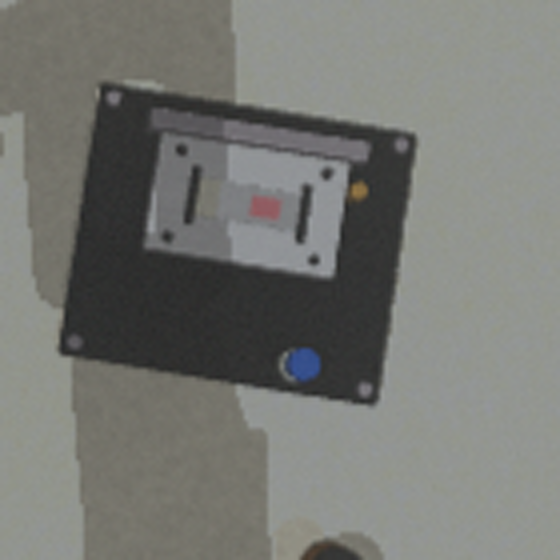

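```bash
cat > e.py <<'E'
from w import *
import sys
f=dict(np.load(sys.argv[1])); g=cv2.cvtColor(f['img'],cv2.COLOR_RGB2GRAY).astype(np.float32)
def edge(a,b,z,n=30,half=.008):
    """a,b predicted station-local edge ends; returns offset(mm) along outward normal at samples"""
    a,b=np.array(a),np.array(b); d=(b-a)/np.linalg.norm(b-a); nrm=np.array([d[1],-d[0]])
    ts=np.linspace(.12,.88,n); offs=np.linspace(-half,half,65); out=[]
    for t in ts:
        pts=[proj(f,[*S(*(a+(b-a)*t+nrm*o),0)[:2],z]) for o in offs]
        m=np.array(pts,np.float32)[None]; v=cv2.remap(g,m[...,0],m[...,1],cv2.INTER_LINEAR)[0]
        gr=np.abs(np.gradient(v)); i=np.argmax(gr); w=gr[max(0,i-8):i+9]; out.append((offs[max(0,i-8):i+9]*w).sum()/w.sum())
    out=np.array(out)*1e3; L_=np.linalg.norm(b-a); x=(ts-.5)*L_
    med=np.median(out); k=abs(out-med)<2.5; p=np.polyfit(x[k],out[k],1)
    return round(p[1],2),'mm, tilt mrad',round(p[0],1), 'sd',out[k].std().round(2),k.sum()
H=[(-.015,-.065),(-.015,.065),(.065,.065),(.065,-.065)]
print('near (+ = out) ',edge((-.015,.065),(-.015,-.065),.024))
print('+y end',edge((.065,.065),(-.015,.065),.024))
print('-y end',edge((-.015,-.065),(.065,-.065),.024))
print('base near',edge((-.095,.110),(-.095,-.110),.01)); print('base far',edge((.095,-.110),(.095,.110),.01))
print('base +y',edge((.095,.110),(-.095,.110),.01)); print('base -y',edge((-.095,-.110),(.095,-.110),.01))
print('bar back top',edge((.079,-.075),(.079,.075),.034)); print('bar front top',edge((.065,.060),(.065,-.060),.034,half=.004))
E
python3 e.py f0b.npz; echo; python3 e.py fs.npz
```

```text
near (+ = out)  (np.float64(-0.13), 'mm, tilt mrad', np.float64(3.7), 'sd', np.float64(0.53), np.int64(29))
+y end (np.float64(-0.68), 'mm, tilt mrad', np.float64(1.8), 'sd', np.float64(0.48), np.int64(30))
-y end (np.float64(-0.07), 'mm, tilt mrad', np.float64(0.1), 'sd', np.float64(0.32), np.int64(29))
base near (np.float64(0.01), 'mm, tilt mrad', np.float64(5.1), 'sd', np.float64(0.49), np.int64(30))
base far (np.float64(0.17), 'mm, tilt mrad', np.float64(3.4), 'sd', np.float64(0.45), np.int64(30))
base +y (np.float64(0.28), 'mm, tilt mrad', np.float64(2.9), 'sd', np.float64(0.48), np.int64(30))
base -y (np.float64(0.43), 'mm, tilt mrad', np.float64(3.2), 'sd', np.float64(0.59), np.int64(30))
bar back top (np.float64(-0.17), 'mm, tilt mrad', np.float64(4.1), 'sd', np.float64(0.41), np.int64(30))
bar front top (np.float64(2.5), 'mm, tilt mrad', np.float64(-2.4), 'sd', np.float64(0.75), np.int64(30))

near (+ = out)  (np.float64(0.46), 'mm, tilt mrad', np.float64(-10.0), 'sd', np.float64(1.21), np.int64(29))
+y end (np.float64(1.06), 'mm, tilt mrad', np.float64(-10.1), 'sd', np.float64(0.72), np.int64(30))
-y end (np.float64(0.71), 'mm, tilt mrad', np.float64(-14.3), 'sd', np.float64(0.65), np.int64(30))
base near (np.float64(-1.29), 'mm, tilt mrad', np.float64(3.6), 'sd', np.float64(0.8), np.int64(26))
base far (np.float64(2.37), 'mm, tilt mrad', np.float64(3.1), 'sd', np.float64(0.58), np.int64(30))
base +y (np.float64(1.44), 'mm, tilt mrad', np.float64(0.8), 'sd', np.float64(0.61), np.int64(30))
base -y (np.float64(-0.75), 'mm, tilt mrad', np.float64(4.2), 'sd', np.float64(0.65), np.int64(30))
bar back top (np.float64(0.34), 'mm, tilt mrad', np.float64(0.6), 'sd', np.float64(0.52), np.int64(29))
bar front top (np.float64(-0.04), 'mm, tilt mrad', np.float64(18.1), 'sd', np.float64(1.1), np.int64(29))
```

```bash
python3 e.py f1.npz | head -3
```

```text
near (+ = out)  (np.float64(-0.16), 'mm, tilt mrad', np.float64(-15.2), 'sd', np.float64(1.06), np.int64(28))
+y end (np.float64(1.9), 'mm, tilt mrad', np.float64(-4.5), 'sd', np.float64(0.72), np.int64(30))
-y end (np.float64(0.03), 'mm, tilt mrad', np.float64(-11.4), 'sd', np.float64(0.56), np.int64(30))
```

```bash
cat > v.py <<'E'
from h import *
from scipy.optimize import least_squares
for fn in ['f0.npz','fs.npz']:
    f=dict(np.load(fn)); im=f['img'].astype(np.float32); g=im.sum(2)
    c=np.array([.548,.184]); 
    for it in range(4):
        P=[]
        for a in np.linspace(-np.pi,np.pi,120,endpoint=False):
            u=np.array([np.cos(a),np.sin(a)]); rs=np.linspace(.088,.102,57)
            m=np.array([proj(f,[*(c+u*r),.046]) for r in rs],np.float32)[None]
            v=cv2.remap(g,m[...,0],m[...,1],cv2.INTER_LINEAR)[0]; gr=np.gradient(v); i=np.argmin(gr)
            if gr[i]<-6: P.append(c+u*rs[i])
        P=np.array(P)
        s=least_squares(lambda q:np.hypot(P[:,0]-q[0],P[:,1]-q[1])-q[2],[*c,.095],loss='soft_l1',f_scale=.001).x; c=s[:2]
    s2=least_squares(lambda q:np.hypot(P[:,0]-q[0],P[:,1]-q[1])-.095,c,loss='soft_l1',f_scale=.001).x
    print(fn,len(P),s.round(4),s2.round(4))
E
python3 v.py
python3 - <<'E'
from h import *
f=dict(np.load('fs.npz'))
cv2.imwrite('pics/vs.png',cv2.resize(f['img'][170:270,340:440,::-1],None,fx=6,fy=6,interpolation=cv2.INTER_CUBIC))
E
```

```text
f0.npz 30 [0.5459 0.1828 0.0936] [0.5456 0.1845]
fs.npz 37 [0.5512 0.1817 0.0892] [0.5456 0.1855]
```

View pics/vs.png

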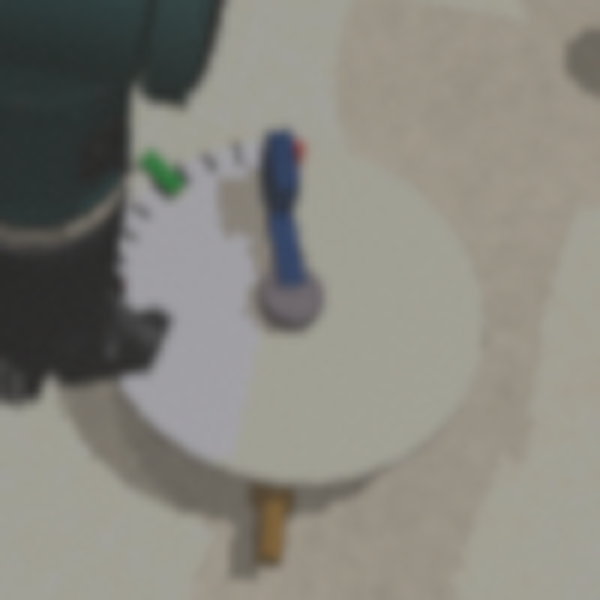

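View pics/top12f.png

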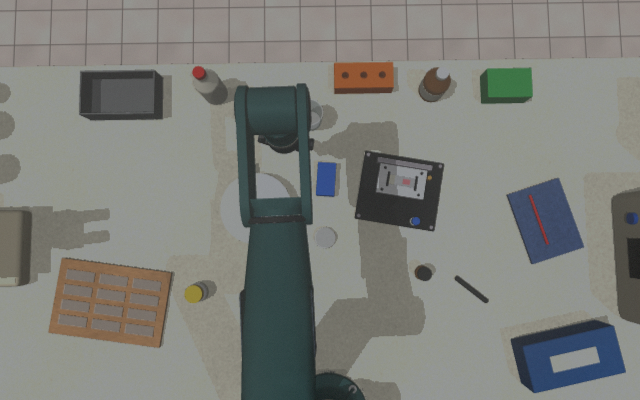

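Top view: the carrier edges match the home pose to within about 0.7 mm, with tilt within about 3 mrad of the base. The dowel push stalled at 8.5 N. Next is the valve.

```bash
python3 -c "
from h import *
go(.4925,.165,.15,.33)"
```

```text
inc [-0.1993, -0.0543, 0.0128] [-0.72, -0.03, -28.41] force [ 0.6 -0.9 -0.2] t 8.7167 gap 0.0001 pos [0.6801 0.0784 0.1616] yaw -0.1658
```

Emit:
step_arm(
  increments=[
    [-0.04, -0.011, 0, 0, 0, -6, 0.6],
    [-0.08, -0.022, 0, 0, 0, -12, 0.6],
    [-0.12, -0.033, 0, 0, 0, -18, 0.6],
    [-0.16, -0.044, 0, 0, 0, -24, 0.6],
    [-0.199, -0.054, 0.013, 0, 0, -28.4, 0.6],
  ],
)

```text
clock: 9.13
eef_pos: [0.4951, 0.1639, 0.1529]
eef_rot: [-3.131, -0.009, 0.334]
force: [1.5, -0.2, 0.2]
finger_gap: 0.0511
```

Emit:
step_arm(
  increments=[
    [0, 0, 0, 0, 0, 0, 0.6],
    [0, 0, 0, 0, 0, 0, 0.6],
  ],
)

```text
clock: 9.3
eef_pos: [0.4921, 0.1641, 0.1515]
eef_rot: [-3.132, -0.006, 0.336]
force: [0.3, -0.1, -0.0]
finger_gap: 0.0511
```

```bash
python3 -c "
from h import *
go(.4925,.165,.11,.33)
f=grab_frame('scene')
cv2.imwrite('pics/vs2.png',cv2.resize(f['img'][150:270,330:450,::-1],None,fx=5,fy=5,interpolation=cv2.INTER_CUBIC))
"
```

```text
inc [0.0005, -0.0003, 0.0415] [-0.57, -0.32, 0.36] force [ 0.3 -0.1 -0. ] t 9.3 gap 0.0511 pos [0.4921 0.1641 0.1515] yaw 0.3362
```

View pics/vs2.png

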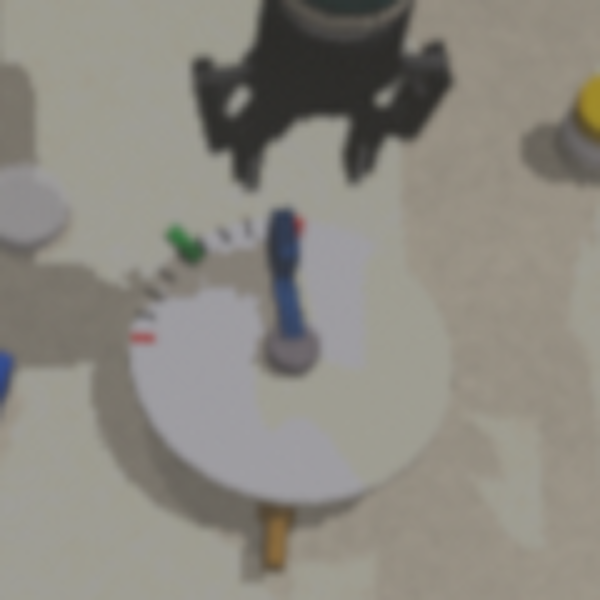

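Emit:
step_arm(
  increments=[
    [0, 0, 0.02, 0, 0, 0, 0.6],
    [0, 0, 0.04, 0, 0, 0, 0.6],
    [0, 0, 0.06, 0, 0, 0, 0.6],
    [0, 0, 0.08, 0, 0, 0, 0.6],
    [0, 0, 0.089, 0, 0, 0, 0.6],
  ],
)

```text
clock: 9.77
eef_pos: [0.4959, 0.1637, 0.062]
eef_rot: [-3.133, -0.007, 0.332]
force: [-0.8, -1.2, -0.3]
finger_gap: 0.0511
```

```bash
python3 -c "
from h import *
go(.4925,.165,.062,.33)
f=grab_frame('scene')
cv2.imwrite('pics/vs3.png',cv2.resize(f['img'][150:270,330:450,::-1],None,fx=5,fy=5,interpolation=cv2.INTER_CUBIC))
"
```

```text
inc [-0.0028, -0.0023, 0.0] [-0.5, -0.4, 0.14] force [-0.8 -1.2 -0.3] t 9.7667 gap 0.0511 pos [0.4959 0.1637 0.062 ] yaw 0.3324
```

View pics/vs3.png

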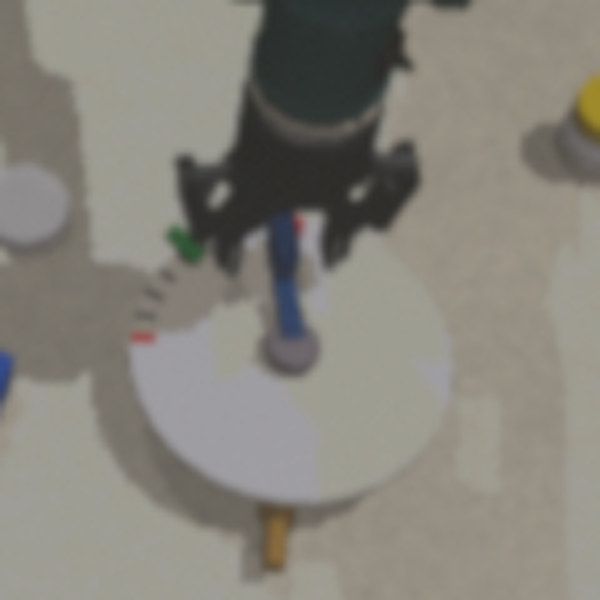

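The fin (285,240) is centred between the fingers. I'll close gently.

Emit:
step_arm(
  increments=[
    [-0.002, -0.001, 0, 0, 0, 0, 0.1],
    [-0.002, -0.001, 0, 0, 0, 0, 0.1],
    [-0.002, -0.001, 0, 0, 0, 0, 0.1],
    [-0.002, -0.001, 0, 0, 0, 0, 0.1],
    [-0.002, -0.001, 0, 0, 0, 0, 0.1],
  ],
  squeeze=30,
)

```text
clock: 10.23
eef_pos: [0.4937, 0.1646, 0.0624]
eef_rot: [-3.132, -0.008, 0.334]
force: [0.4, 2.1, 0.8]
finger_gap: 0.0136
```

```bash
cat > vv.py <<'E'
from h import *
c=np.array([.546,.1835])
def V(a,z=.062,r=.057):
    """lever direction angle a (world)"""
    return c[0]+r*np.cos(a),c[1]+r*np.sin(a),z,a+np.pi
def row(a,a0):
    """increments with arc"""
E
python3 -c "
from vv import *
s=readout.state(); d=s['eef_pos'][:2]-c; print(np.hypot(*d),np.arctan2(d[1],d[0]))
for a in [-2.81,-2.71,-2.61,-2.51,-2.41,-2.31]: go(*V(a))
"
```

```text
0.05563243416933607 -2.794585007969424
inc [-0.0014, -0.0009, 0.0004] [-0.53, -0.44, 0.12] force [0.4 2.1 0.8] t 10.2333 gap 0.0136 pos [0.4937 0.1646 0.0624] yaw 0.3337
inc [-0.0011, 0.0048, 0.0004] [-0.51, -0.46, -5.61] force [0.4 2.1 0.8] t 10.2333 gap 0.0136 pos [0.4937 0.1646 0.0624] yaw 0.3337
inc [-0.0003, 0.0105, 0.0003] [-0.48, -0.49, -11.34] force [0.4 2.1 0.8] t 10.2333 gap 0.0136 pos [0.4937 0.1646 0.0624] yaw 0.3337
inc [0.0011, 0.016, 0.0003] [-0.46, -0.51, -17.07] force [0.4 2.1 0.8] t 10.2333 gap 0.0136 pos [0.4937 0.1646 0.0624] yaw 0.3337
inc [0.0031, 0.0213, 0.0002] [-0.44, -0.54, -22.8] force [0.4 2.1 0.8] t 10.2333 gap 0.0136 pos [0.4937 0.1646 0.0624] yaw 0.3337
inc [0.0055, 0.0265, 0.0002] [-0.41, -0.56, -28.53] force [0.4 2.1 0.8] t 10.2333 gap 0.0136 pos [0.4937 0.1646 0.0624] yaw 0.3337
```

Gripped at a gap of 13.6 mm. Now I'll turn it along the arc.

Emit:
step_arm(
  increments=[
    [-0.0005, 0.005, 0, 0, 0, -5.6, 0.1],
    [0.0002, 0.0105, 0, 0, 0, -11.3, 0.1],
    [0.0015, 0.016, 0, 0, 0, -17, 0.1],
    [0.003, 0.0213, 0, 0, 0, -22.8, 0.1],
  ],
)

```text
clock: 10.57
eef_pos: [0.5045, 0.1466, 0.0624]
eef_rot: [-3.136, -0.015, 0.736]
force: [4.4, 7.0, -4.2]
finger_gap: 0.0138
```

```bash
python3 -c "
from vv import *
s=readout.state(); d=s['eef_pos'][:2]-c; print(np.hypot(*d),np.arctan2(d[1],d[0]))
for a in [-2.41,-2.35,-2.3,-2.25,-2.217]: go(*V(a))
f=grab_frame('scene')
cv2.imwrite('pics/vs4.png',cv2.resize(f['img'][150:270,330:450,::-1],None,fx=5,fy=5,interpolation=cv2.INTER_CUBIC))
"
```

```text
0.05554003382192132 -2.4153645705333817
inc [-0.0015, 0.0003, 0.0004] [-0.34, -0.83, 0.27] force [ 4.4  7.  -4.2] t 10.5667 gap 0.0138 pos [0.5045 0.1466 0.0624] yaw 0.7362
inc [-0.0014, 0.0037, 0.0004] [-0.31, -0.84, -3.17] force [ 4.4  7.  -4.2] t 10.5667 gap 0.0138 pos [0.5045 0.1466 0.0624] yaw 0.7362
inc [-0.0012, 0.0066, 0.0004] [-0.29, -0.85, -6.04] force [ 4.4  7.  -4.2] t 10.5667 gap 0.0138 pos [0.5045 0.1466 0.0624] yaw 0.7362
inc [-0.0008, 0.0094, 0.0004] [-0.27, -0.86, -8.9] force [ 4.4  7.  -4.2] t 10.5667 gap 0.0138 pos [0.5045 0.1466 0.0624] yaw 0.7362
inc [-0.0005, 0.0112, 0.0004] [-0.25, -0.86, -10.79] force [ 4.4  7.  -4.2] t 10.5667 gap 0.0138 pos [0.5045 0.1466 0.0624] yaw 0.7362
```

View pics/vs4.png

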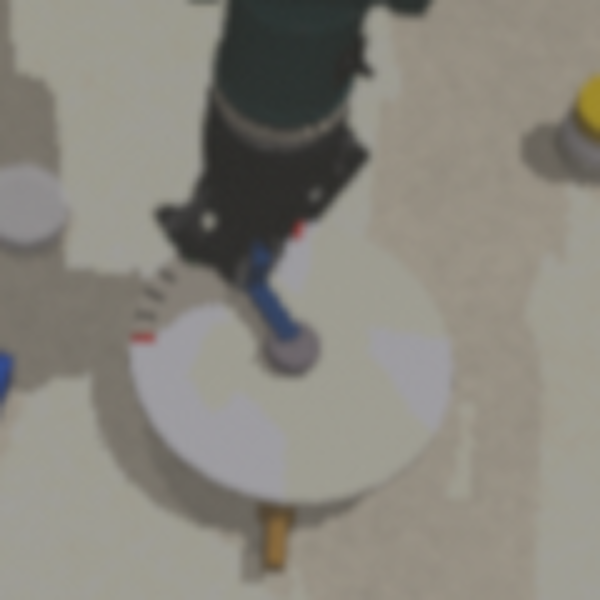

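Emit:
step_arm(
  increments=[
    [0, 0.0037, 0, 0, 0, -3.2, 0.1],
    [0.0002, 0.0066, 0, 0, 0, -6, 0.1],
    [0.0005, 0.0094, 0, 0, 0, -8.9, 0.1],
    [0.0008, 0.0112, 0, 0, 0, -10.8, 0.1],
    [0.0008, 0.0112, 0, 0, 0, -10.8, 0.1],
  ],
)

```text
clock: 11.03
eef_pos: [0.5126, 0.1394, 0.0624]
eef_rot: [-3.137, -0.016, 0.93]
force: [-1.6, 4.8, -1.4]
finger_gap: 0.0133
```

```bash
python3 -c "
from vv import *
s=readout.state(); d=s['eef_pos'][:2]-c; print(np.hypot(*d),np.arctan2(d[1],d[0]))
go(*V(-2.217))
"
```

```text
0.055348945987312055 -2.2181800938579825
inc [-0.0017, 0.0001, 0.0004] [-0.26, -0.93, 0.3] force [-1.6  4.8 -1.4] t 11.0333 gap 0.0133 pos [0.5126 0.1394 0.0624] yaw 0.9298
```

Now I'll let go, rise, and back out of view to check.

Emit:
step_arm(
  increments=[
    [0, 0, 0, 0, 0, 0, 0.5],
    [0, 0, 0, 0, 0, 0, 0.5],
    [0, 0, 0, 0, 0, 0, 0.5],
    [0, 0, 0, 0, 0, 0, 0.5],
    [0, 0, -0.01, 0, 0, 0, 0.5],
  ],
)

```text
clock: 11.45
eef_pos: [0.5111, 0.1387, 0.0708]
eef_rot: [-3.134, -0.013, 0.929]
force: [-0.2, 0.1, 0.2]
finger_gap: 0.0426
```

Emit:
step_arm(
  increments=[
    [0, 0, -0.03, 0, 0, 0, 0.5],
    [0, 0, -0.06, 0, 0, 0, 0.5],
    [0, 0, -0.1, 0, 0, 0, 0.5],
    [-0.04, 0, -0.12, 0, 0, 0, 0.5],
    [-0.08, 0, -0.12, 0, 0, 0, 0.5],
  ],
)

```text
clock: 11.87
eef_pos: [0.467, 0.074, 0.1969]
eef_rot: [3.138, -0.021, 0.933]
force: [0.4, -0.0, 0.3]
finger_gap: 0.0426
```

```bash
cat > chk.py <<'E'
from vv import *
for n in ['top','scene']:
    f=grab_frame(n); np.savez('fv_%s.npz'%n,**f); save(f,'full_'+n)
    for t,z in [('valve_grip',.081),('valve_tip',.061),('mark_tip',.048),('valve_base',0)]:
        for x in tip_of(t,f)[:1]:
            w=pix(f,*x['at'],z)[:2]; d=w-c; print(n,t,x['at'],round(x['confidence'],2),w.round(4),np.hypot(*d).round(4),np.arctan2(d[1],d[0]).round(3))
    b=(slice(150,270),slice(200,320)) if n=='top' else (slice(150,270),slice(330,450))
    cv2.imwrite(f'pics/chk_{n}.png',cv2.resize(f['img'][b][:,:,::-1],None,fx=5,fy=5,interpolation=cv2.INTER_CUBIC))
print(readout.state()['clock'])
E
python3 chk.py
```

```text
top valve_grip [271.0, 219.8] 0.7 [0.5118 0.1377] 0.0571 -2.212
top valve_tip [280.0, 222.9] 0.47 [0.5041 0.117 ] 0.0786 -2.134
top valve_base [257.6, 205.2] 0.6 [0.5553 0.1853] 0.0095 0.191
scene valve_grip [377.8, 203.1] 0.78 [0.5158 0.1437] 0.05 -2.22
scene valve_tip [368.2, 199.0] 0.71 [0.4973 0.1131] 0.0856 -2.176
scene mark_tip [369.9, 202.9] 0.61 [0.5014 0.1204] 0.0773 -2.186
scene valve_base [385.5, 228.4] 0.75 [0.5479 0.1825] 0.0021 -0.484
12.3667
```

View pics/chk_top.png

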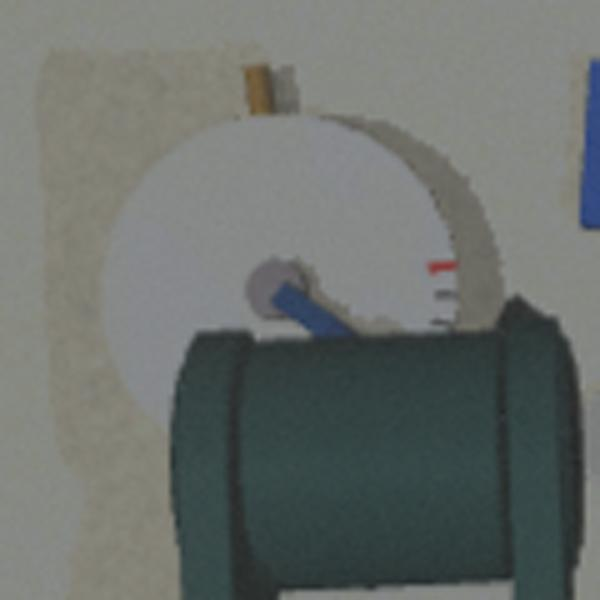

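View pics/chk_scene.png

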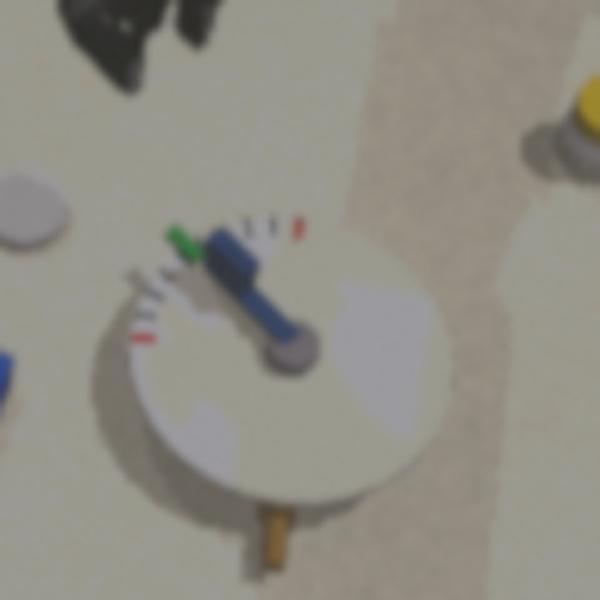

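```bash
python3 -c "
from h import *
go(.33,-.13,.25,.6)"
```

```text
inc [-0.2431, 0.0142, -0.0638] [-0.57, -0.63, 18.93] force [-0.2 -0.2  0.5] t 12.3667 gap 0.0427 pos [0.4639 0.0744 0.1893] yaw 0.9304
```

Emit:
step_arm(
  increments=[
    [-0.03, 0, -0.025, 0, 0, 4, 0.5],
    [-0.07, 0, -0.05, 0, 0, 8, 0.5],
    [-0.11, 0, -0.064, 0, 0, 12, 0.5],
    [-0.15, 0, -0.064, 0, 0, 16, 0.5],
    [-0.19, 0.01, -0.064, 0, 0, 19, 0.5],
  ],
)

```text
clock: 12.78
eef_pos: [0.3592, -0.082, 0.2527]
eef_rot: [-3.133, -0.011, 0.599]
force: [1.8, -1.1, -0.6]
finger_gap: 0.0426
```

Emit:
step_arm(
  increments=[
    [-0.02, 0, 0, 0, 0, 0, 0.5],
    [-0.04, 0.01, 0, 0, 0, 0, 0.5],
    [-0.04, 0.01, 0, 0, 0, 0, 0.5],
  ],
)

```text
clock: 13.03
eef_pos: [0.3307, -0.1151, 0.2523]
eef_rot: [-3.134, -0.01, 0.595]
force: [-0.0, 0.7, -0.4]
finger_gap: 0.0422
```

```bash
python3 chk.py
```

```text
top valve_grip [270.7, 219.3] 0.66 [0.5131 0.1385] 0.0557 -2.201
top valve_tip [281.5, 223.2] 0.69 [0.5032 0.1131] 0.0823 -2.117
top mark_tip [276.9, 221.5] 0.38 [0.5082 0.1267] 0.0682 -2.157
top valve_base [258.4, 207.8] 0.87 [0.5481 0.1831] 0.0022 -0.173
scene valve_grip [375.7, 201.6] 0.62 [0.5124 0.1368] 0.0575 -2.194
scene valve_tip [368.8, 200.7] 0.76 [0.5026 0.1161] 0.0802 -2.143
scene mark_tip [372.2, 199.4] 0.39 [0.4877 0.1245] 0.0829 -2.351
scene valve_base [384.7, 230.3] 0.58 [0.5548 0.1814] 0.0091 -0.234
13.5333
```

View pics/chk_top.png

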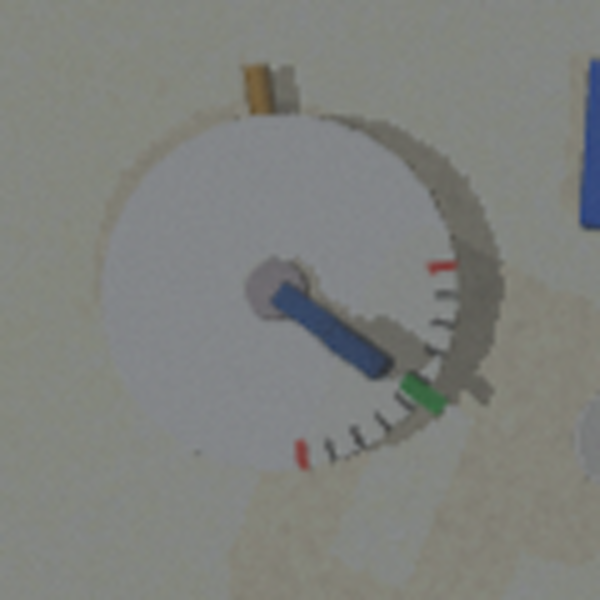

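View pics/full_top.png

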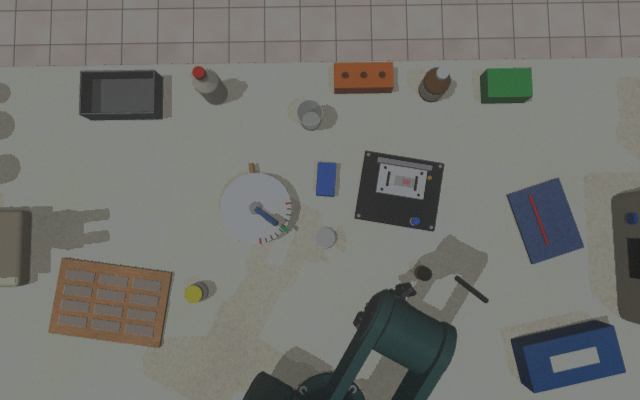

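```bash
cat > sil.py <<'E'
from vv import *
from scipy.optimize import minimize
K=6
def setup(fn,cen,h=50):
    f=dict(np.load(fn)); u0,v0=cen[0]-h,cen[1]-h
    im=cv2.resize(f['img'][v0:v0+2*h,u0:u0+2*h],None,fx=K,fy=K,interpolation=cv2.INTER_CUBIC).astype(np.float32)
    r,g,b=im[...,0],im[...,1],im[...,2]
    blue=((b-r)>22)&(b>g+8); green=((g-r)>25)&((g-b)>15)
    return f,u0,v0,blue,green
def box(x0,x1,w,z0,z1): return np.array([[x,y,z] for x in(x0,x1) for y in(-w,w) for z in(z0,z1)])
def sil(F,c,a,boxes):
    f,u0,v0,B,_=F; m=np.zeros(B.shape,np.uint8); C,S_=np.cos(a),np.sin(a)
    for bx in boxes:
        p=np.array([proj(f,[c[0]+C*q[0]-S_*q[1],c[1]+S_*q[0]+C*q[1],q[2]]) for q in bx])
        p=((p-[u0,v0]+.5)*K-.5); h=cv2.convexHull(np.round(p*16).astype(np.int32)); cv2.fillConvexPoly(m,h,1,shift=4)
    return m>0
LB=[box(.040,.074,.007,.057,.093),box(.014,.074,.005,.055,.065)]; MB=[box(.081,.107,.005,.046,.051)]
def iou(a,b): return (a&b).sum()/max(1,(a|b).sum())
if __name__=='__main__':
  import sys
  for nm,fns,cen in [('top',['f0.npz','fv_top.npz'],(257,207)),('scene',['fs.npz','fv_scene.npz'],(387,215))]:
    Fs=[setup(x,cen) for x in fns]
    print(nm,[ (F[3].sum()/K/K,F[4].sum()/K/K) for F in Fs])
    def cost(q):
        cc=c+q[:2]/100
        return -sum(iou(sil(F,cc,-2.8+q[3] if i==0 else -2.21+q[4],LB),F[3]) for i,F in enumerate(Fs))-iou(sil(Fs[1],cc,-2.21+q[2],MB),Fs[1][4])
    best=None
    for st in range(3):
        x0=np.array([.1,0,.01*st,.01,-.01*st]); r=minimize(cost,x0,method='Nelder-Mead',options=dict(initial_simplex=np.vstack([x0]+[x0+.08*np.eye(5)[i] for i in range(5)]),maxiter=500,xatol=1e-4,fatol=1e-5))
        if best is None or r.fun<best.fun: best=r
        q=r.x; print(nm,'axis',(c+q[:2]/100).round(4),'mark',round(-2.21+q[2],4),'lever0',round(-2.8+q[3],4),'lever1',round(-2.21+q[4],4),'iou',round(-r.fun/3,3),'lever-mark',round(q[4]-q[2],4))
E
time python3 sil.py
```

```text
top [(np.float64(132.0), np.float64(36.69444444444444)), (np.float64(125.6111111111111), np.float64(34.75))]
top axis [0.5473 0.1842] mark -2.2145 lever0 -2.831 lever1 -2.2327 iou 0.698 lever-mark -0.0182
top axis [0.5473 0.1841] mark -2.2147 lever0 -2.8218 lever1 -2.2257 iou 0.699 lever-mark -0.0109
top axis [0.5471 0.1841] mark -2.2113 lever0 -2.8196 lever1 -2.2149 iou 0.701 lever-mark -0.0037
scene [(np.float64(82.86111111111111), np.float64(26.13888888888889)), (np.float64(88.5), np.float64(20.833333333333332))]
scene axis [0.5473 0.1843] mark -2.2378 lever0 -2.8195 lever1 -2.2973 iou 0.532 lever-mark -0.0595
scene axis [0.5472 0.1843] mark -2.2289 lever0 -2.8166 lever1 -2.2908 iou 0.53 lever-mark -0.0619
scene axis [0.5475 0.1842] mark -2.2314 lever0 -2.7919 lever1 -2.2849 iou 0.528 lever-mark -0.0534
real	0m4.096s
user	0m4.481s
sys	0m0.282s
```

```bash
cat > ov.py <<'E'
from sil import *
import sys
la,ma=float(sys.argv[1]),float(sys.argv[2]); cc=(.5472,.1842); out=[]
for fn,cen in [('fv_top.npz',(265,215)),('fv_scene.npz',(377,208))]:
    globals()['K']; F=setup(fn,cen,32); f,u0,v0,B,G=F
    im=cv2.resize(f['img'][v0:v0+64,u0:u0+64],None,fx=6,fy=6,interpolation=cv2.INTER_CUBIC)[:,:,::-1].copy()
    im=np.clip(im*1.3,0,255).astype(np.uint8); raw=im.copy()
    for m,col in [(sil(F,cc,la,LB),(0,255,255)),(sil(F,cc,ma,MB),(255,0,255)),(B,(255,255,255)),(G,(255,255,255))]:
        cs,_=cv2.findContours(m.astype(np.uint8),cv2.RETR_EXTERNAL,cv2.CHAIN_APPROX_NONE); cv2.drawContours(im,cs,-1,col,1)
    out.append(np.hstack([raw,im]))
o=np.vstack(out); cv2.imwrite('pics/%s.png'%sys.argv[3],cv2.resize(o,None,fx=.78,fy=.78,interpolation=cv2.INTER_AREA))
E
python3 ov.py -2.22 -2.213 ov1
```

```text
(no output)
```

View pics/ov1.png

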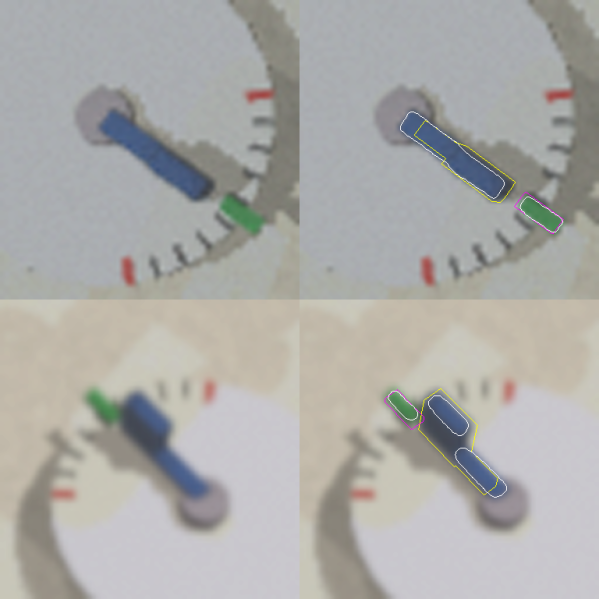

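```bash
sed -i 's/blue=((b-r)>22)&(b>g+8)/blue=((b-r)>6)\&(r<95)\&(g<r+30)/; s/green=.*/green=((g-r)>18)\&((g-b)>8)/' sil.py; python3 sil.py; python3 ov.py -2.22 -2.213 ov2
```

```text
top [(np.float64(168.97222222222223), np.float64(41.77777777777778)), (np.float64(156.58333333333334), np.float64(40.166666666666664))]
top axis [0.5469 0.1836] mark -2.214 lever0 -2.8195 lever1 -2.221 iou 0.766 lever-mark -0.007
top axis [0.5468 0.184 ] mark -2.2114 lever0 -2.8136 lever1 -2.224 iou 0.76 lever-mark -0.0126
top axis [0.5473 0.1841] mark -2.2144 lever0 -2.8178 lever1 -2.2254 iou 0.757 lever-mark -0.011
scene [(np.float64(916.3333333333334), np.float64(31.5)), (np.float64(147.58333333333334), np.float64(26.666666666666668))]
scene axis [0.5468 0.1842] mark -2.2236 lever0 -2.7903 lever1 -2.2336 iou 0.534 lever-mark -0.01
scene axis [0.5464 0.1839] mark -2.2174 lever0 -2.7682 lever1 -2.2276 iou 0.541 lever-mark -0.0102
scene axis [0.5468 0.1841] mark -2.2216 lever0 -2.7708 lever1 -2.221 iou 0.533 lever-mark 0.0006
```

View pics/ov2.png

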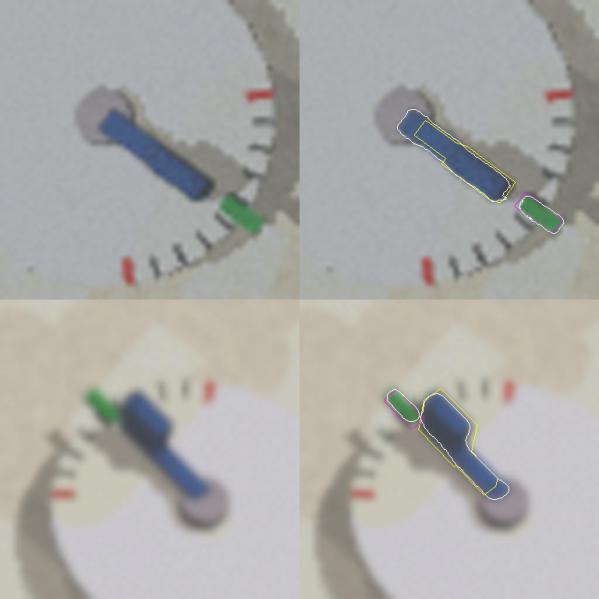

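```bash
python3 e.py fv_top.npz | head -8; python3 -c "
from h import *
a=dict(np.load('f0.npz'));f=dict(np.load('fv_top.npz'))
print([x.round(3) for x in [readout.state()['force']]])
d=np.abs(a['range_z']-f['range_z'])
for n,u,v in [('petri',324,237),('box',327,180),('jar',198,290),('pot',422,272),('vial',414,220),('beaker',311,115),('marker',470,288)]: print(n,d[v-8:v+9,u-8:u+9].max().round(3))
ticket.close_job(); print('closed')"
```

```text
near (+ = out)  (np.float64(-0.07), 'mm, tilt mrad', np.float64(6.0), 'sd', np.float64(0.42), np.int64(29))
+y end (np.float64(-0.68), 'mm, tilt mrad', np.float64(-1.5), 'sd', np.float64(0.38), np.int64(30))
-y end (np.float64(-0.02), 'mm, tilt mrad', np.float64(-1.8), 'sd', np.float64(0.33), np.int64(29))
base near (np.float64(0.0), 'mm, tilt mrad', np.float64(3.9), 'sd', np.float64(0.47), np.int64(30))
base far (np.float64(0.12), 'mm, tilt mrad', np.float64(3.9), 'sd', np.float64(0.53), np.int64(30))
base +y (np.float64(0.15), 'mm, tilt mrad', np.float64(6.8), 'sd', np.float64(0.56), np.int64(30))
base -y (np.float64(0.53), 'mm, tilt mrad', np.float64(3.4), 'sd', np.float64(0.43), np.int64(30))
bar back top (np.float64(-0.26), 'mm, tilt mrad', np.float64(4.9), 'sd', np.float64(0.44), np.int64(30))
[array([-0.168,  0.219, -0.215])]
petri 1.197
box 1.192
jar 1.172
pot 1.2
vial 0.01
beaker 1.233
marker 1.203
the job is handed in; nothing more can be done
closed
```

The carrier is home against the bar and dowel. After that I turned the blue lever to the green mark and released it. The job was handed in at about 13.5 s of the 72 s.

**Carrier:** I turned it with the two open fingers on its near edge, one of them near the free corner, rather than pushing only that corner. I pressed it onto the stop bar with about 14 N, then pushed its end with the shut fingers until it stalled on the dowel at about 8.5 N. The last top view puts its edges within 0.7 mm of home. Its long near edge is within about 2 mrad of the station, its short ends 5–8 mrad off.

**Lever:** I gripped it, turned it about 0.6 rad and let go. The outline fits put it 0 to 0.013 rad short of the mark in both cameras.

**Checks that disagreed or failed:**
- **Carrier tilt:** the scene camera showed 10–15 mrad, but it showed much the same while the carrier was pressed onto the bar, so I took this as that camera's bias.
- **Lever and mark points:** the networks' single points were off by up to about 0.15 rad, so I did not use them for the final lever check.
- **Bystanders:** my depth comparison was useless for all but the vial, because of missing depth readings (the vial was unchanged to 10 mm). For the others I only have the final top picture, where they look unmoved.

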